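Prop the stock bin's flap and lay out the cartons

TASK

Push the yellow wedge under the orange roller beside the blue stock bin so that the sprung flap stays propped wide open by itself, then take all the medicine cartons out of the bin and lay them flat in the dispensing tray, one to a compartment, blue ones in blue compartments and green ones in green, lying along the compartment. Then take the wedge away so that the flap shuts, and stand the wedge back on its black mat; leave the other things on the worktop where they are.

Things in the scene. Friction and masses are not known exactly. Their poses are not given: they have to be found in the camera images.
- bin: Fixed blue open bin, 224 (x) x 248 (y) mm outside, walls 4 mm, rim 60 mm high, inner floor 4 mm up. Origin: centre of its underside; -x is its front (towards the robot). Cartons lie flat inside in two rows, about 63 mm in front of the origin and 4 mm behind it, long sides along the bin's y. The flap's hinge line runs along y at x = +110, z = 65 mm.
- flap (a joint): Angle of the clear flap (orange front edge) on the bin: 0 shut and level, grows as it swings up about the rear hinge, at most 1.65 rad. 218 mm long from the hinge, 246 mm wide, 4 mm thick. Weight and a spring shut it from any angle (0.1 to 0.2 N m): it never stays open by itself. About 1.46 with the roller on the wedge's flat top.
- rod (a point): Point on the axis of the orange lifting roller (14 mm diameter, turns freely) that the flap carries beside the bin: it sticks out level along the bin's -y, from 135 to 215 mm off the bin's middle (this point 190). Shut: 45 mm in front of the hinge line, 49 mm above the worktop. It swings up about the hinge line; propped: 21 mm in front of it, 108 mm up. Takes 3 to 8 N.
- wedge_post (a point): Grip point of the loose yellow prop wedge (0.4 kg): on its black grip post, 126 mm above its foot. The post is 24 mm thick along the wedge's y, 30 mm along its x, and stands from 101 to 146 mm above the foot. x points from the post to the thin nose, z up.
- wedge_foot (a point): Centre of the wedge's underside, 190 mm long (nose at x = +95), 60 mm wide. A straight 35-degree ramp rises from 10 mm at x = +93 to 101 mm at x = -36; flat top from there to the post (x -65 to -95). Pushed nose first along the worktop beside the bin, it lifts the roller up the ramp; the roller stays on the flat top when let go. Starts standing on the mat.
- mat: Thin black rubber mat, fixed, 250 (x) x 120 (y) x 2 mm, the wedge's parking place. Origin at the centre of its underside; x along its length.
- tray: Fixed white tray, 148 (x) x 183 (y) mm, floor 3 mm thick, ribs up to 11 mm above the worktop, 21 to 27 mm wide between compartments. Three blue-floored compartments lie along the tray's x, two green-floored ones along its y; each 72 x 43 mm inside. Origin: centre of its underside.
- blue1_mid (a point): Centre of a loose rigid white medicine carton with a blue wrap, 64 (x, long) x 34 (y) x 20 (z) mm, about 35 g; starts lying flat in the bin. Not present in every run.
- blue2_mid (a point): Centre of a loose rigid white medicine carton with a blue wrap, 64 (x, long) x 34 (y) x 20 (z) mm, about 35 g; starts lying flat in the bin. Not present in every run.
- blue3_mid (a point): Centre of a loose rigid white medicine carton with a blue wrap, 64 (x, long) x 34 (y) x 20 (z) mm, about 35 g; starts lying flat in the bin. Not present in every run.
- green1_mid (a point): Centre of a loose rigid white medicine carton with a green wrap, 64 (x, long) x 34 (y) x 20 (z) mm, about 35 g; starts lying flat in the bin. Not present in every run.
- green2_mid (a point): Centre of a loose rigid white medicine carton with a green wrap, 64 (x, long) x 34 (y) x 20 (z) mm, about 35 g; starts lying flat in the bin. Not present in every run.
- blue_place1 (a point): Centre of the floor of a blue compartment of the tray, 3 mm above the worktop; axes as the tray's (long side along the tray's x).
- blue_place2 (a point): Centre of the floor of a blue compartment of the tray, 3 mm above the worktop; axes as the tray's (long side along the tray's x).
- blue_place3 (a point): Centre of the floor of a blue compartment of the tray, 3 mm above the worktop; axes as the tray's (long side along the tray's x).
- green_place1 (a point): Centre of the floor of a green compartment of the tray, 3 mm above the worktop; axes as the tray's (long side along the tray's y).
- green_place2 (a point): Centre of the floor of a green compartment of the tray, 3 mm above the worktop; axes as the tray's (long side along the tray's y).
- amber_bottle: Bystander, loose: amber bottle, 48 mm diameter, 85 mm tall. Origin at the centre of its underside. To be left alone.
- white_jar: Bystander, loose: white jar, 56 mm diameter, 70 mm tall. Origin at the centre of its underside. To be left alone.
- measuring_cup: Bystander, loose: clear measuring cup, 56 mm diameter, 60 mm tall. Origin at the centre of its underside. To be left alone.
- tape_roll: Bystander, loose: roll of tape lying flat, 76 mm diameter, 20 mm tall. Origin at the centre of its underside. To be left alone.
- spare_carton: Bystander, loose: brown carton 90 x 55 x 40 mm. Origin at the centre of its underside. To be left alone.
- tall_bottle: Bystander, loose: white bottle with red cap, 60 mm diameter, 130 mm tall. Origin at the centre of its underside. To be left alone.
- marker: Bystander, loose: red marker lying down, 14 mm diameter, about 110 mm long. Origin at the centre of its underside. To be left alone.

How it is judged:
On the way, in this order (a step that is already met when the one before it is completed fails the run):
1. the flap stands wide open (over 1.2 rad), propped by the wedge with the gripper off both (value of joint flap above 1.2 rad and horizontal distance between rod and wedge_foot below 0.12 m and angle between wedge_foot's own z axis and vertical below 0.08 rad and contact force between each of the fingers, the arm and bin below 0.2 N and contact force between the fingers and wedge below 0.2 N), for 0.5 s.
2. every carton present lies flat in a compartment of its colour (((horizontal distance between blue1_mid and blue_place1 below 0.012 m and z of blue1_mid in the frame of blue_place1 between 0.006 and 0.0125 m and angle between the x axis of blue1_mid and the x axis of blue_place1, either way round below 0.25 rad) or (horizontal distance between blue1_mid and blue_place2 below 0.012 m and z of blue1_mid in the frame of blue_place2 between 0.006 and 0.0125 m and angle between the x axis of blue1_mid and the x axis of blue_place2, either way round below 0.25 rad) or (horizontal distance between blue1_mid and blue_place3 below 0.012 m and z of blue1_mid in the frame of blue_place3 between 0.006 and 0.0125 m and angle between the x axis of blue1_mid and the x axis of blue_place3, either way round below 0.25 rad)) and ((horizontal distance between blue2_mid and blue_place1 below 0.012 m and z of blue2_mid in the frame of blue_place1 between 0.006 and 0.0125 m and angle between the x axis of blue2_mid and the x axis of blue_place1, either way round below 0.25 rad) or (horizontal distance between blue2_mid and blue_place2 below 0.012 m and z of blue2_mid in the frame of blue_place2 between 0.006 and 0.0125 m and angle between the x axis of blue2_mid and the x axis of blue_place2, either way round below 0.25 rad) or (horizontal distance between blue2_mid and blue_place3 below 0.012 m and z of blue2_mid in the frame of blue_place3 between 0.006 and 0.0125 m and angle between the x axis of blue2_mid and the x axis of blue_place3, either way round below 0.25 rad)) and ((horizontal distance between blue3_mid and blue_place1 below 0.012 m and z of blue3_mid in the frame of blue_place1 between 0.006 and 0.0125 m and angle between the x axis of blue3_mid and the x axis of blue_place1, either way round below 0.25 rad) or (horizontal distance between blue3_mid and blue_place2 below 0.012 m and z of blue3_mid in the frame of blue_place2 between 0.006 and 0.0125 m and angle between the x axis of blue3_mid and the x axis of blue_place2, either way round below 0.25 rad) or (horizontal distance between blue3_mid and blue_place3 below 0.012 m and z of blue3_mid in the frame of blue_place3 between 0.006 and 0.0125 m and angle between the x axis of blue3_mid and the x axis of blue_place3, either way round below 0.25 rad)) and ((horizontal distance between green1_mid and green_place1 below 0.012 m and z of green1_mid in the frame of green_place1 between 0.006 and 0.0125 m and angle between the x axis of green1_mid and the y axis of green_place1, either way round below 0.25 rad) or (horizontal distance between green1_mid and green_place2 below 0.012 m and z of green1_mid in the frame of green_place2 between 0.006 and 0.0125 m and angle between the x axis of green1_mid and the y axis of green_place2, either way round below 0.25 rad)) and ((horizontal distance between green2_mid and green_place1 below 0.012 m and z of green2_mid in the frame of green_place1 between 0.006 and 0.0125 m and angle between the x axis of green2_mid and the y axis of green_place1, either way round below 0.25 rad) or (horizontal distance between green2_mid and green_place2 below 0.012 m and z of green2_mid in the frame of green_place2 between 0.006 and 0.0125 m and angle between the x axis of green2_mid and the y axis of green_place2, either way round below 0.25 rad))), for 0.2 s.
At the end, for the whole second after the job is handed in: Every carton present lies flat on the floor of its own compartment of its colour (centre within 12 mm, long side within 0.25 rad), at rest; the flap is shut (under 0.06 rad); the wedge stands upright on the mat, its centre within 50 mm of the mat's centre (all of step 2 and linear speed of each of blue1, blue2, blue3, green1, green2 below 0.02 m/s and value of joint flap below 0.06 rad and horizontal distance between wedge_foot and mat below 0.05 m and height (world z) of wedge_foot below 0.006 m and angle between wedge_foot's own z axis and vertical below 0.08 rad); the robot touches nothing.
It fails at once if one of the bystanders is moved more than 4 cm (distance of any of amber_bottle, white_jar, measuring_cup, tape_roll, spare_carton, tall_bottle, marker from where it was at the start of the episode above 0.04 m).
Of blue1, blue2, blue3, green1, green2 only 3 to 5 are there at a start; the rules pass over those that are not, and their reading is None.
At some moment in a run one of wedge may be knocked a few centimetres aside while the robot is not near it.
Once in a run the grip may slacken for a moment while it holds something.
It also fails if it takes over 210 s, if anything falls off the work surface, if the arm or the gripper's body presses on something with over 40 N, if the wrist force passes 120 N, or if a joint passes its speed limit or range.

ROBOT

A 6-joint arm with a two-finger parallel gripper is mounted at the origin on the work surface. World frame = base frame: x ahead of the robot, y to its left, z up, the work surface at z = 0. Lengths are in m, angles in rad, forces in N, time in s.
With the tool pointing down it reaches from about 0.25 to 0.775 m from the base axis. Payload 4 kg.
Tool frame: the origin (TCP) lies midway between the tips of the shut fingers; the grasp point (between the pads) lies 19 mm behind it (robot.tcp_to_grasp is the distance from the TCP to the grasp point, in m); z points along the fingers, x is the direction in which the jaws open and shut, and the axes are right-handed (so a half turn about z gives the same grasp; the last joint's range is limited). The gripper opens to 94 mm and grips with 3 to 60 N. Pads are 16 mm wide; open, the fingers measure 119 mm over their backs; the gripper's body (75 mm by 177 mm) begins 78 mm behind the grasp point.
Start: joints at [1.246, 0.087, 1.371, -0, 1.684, -0.103], TCP at [0.121, 0.537, 0.171] pointing down, gripper open.
Joint ranges: [-3.1, 3.1], [-0.76, 2.03], [0.27, 2.55], [-1.08, 4.22], [0.17, 2.65], [-2.57, 2.57]. Speed limits (rad/s): [2.79, 2.79, 3.14, 3.14, 3.14, 3.14].

INTERFACE

Orientations are given as [roll, pitch, yaw] about the fixed x, y, z axes, in that order (R = Rz(yaw) Ry(pitch) Rx(roll)).
In Python, from bench import get_obs, vision, robot gives the robot as it stands.
- The arm moves only by the tool servo_tool, never from a script. Its argument "targets" is text: rows parted by semicolons, each of 7 numbers parted by spaces: the opening, from 0 (shut) to 1 (fully open), then the shift along the tool's x, y, z as a fraction of full scale, then the turn, a rotation vector about the tool's x, y, z as a fraction of full scale. A call has 1 to 12 rows; each row is the pose to reach, as a shift and turn from the pose commanded when the call began, along the tool's axes at that moment, turning the shorter way round; what a row does not reach only later rows make up. Full scale, the value 1, is 0.25 m for a shift and pi rad for a turn. A row lasts 1/12 s, in which the tool goes at most 41.7 mm and 7.16 degrees, less where a joint would pass 70% of its speed; a pose out of reach is approached as far as the arm can. A call with a number of a shift or a turn outside -1 to 1 is refused whole. A call with a gripper value outside its range is refused whole. The fingers move at their own pace and stop on an object; the grip force is fixed at half the most. Time passes only in rows, so rows that repeat a pose let the fingers close. It gives the time, the measured TCP pose, the force and the opening at its end, in the units of the state.
- get_obs(): the state, without advancing time (a new reading comes with each control period).
- vision.snapshot(name): name is "scene" or "top"; returns a dict with "image" (420x560x3 uint8, red, green, blue), "mtx" (3x3 intrinsics, pixels), "world_from_camera" (4x4, takes a point from camera to world coordinates). Camera axes: x right, y down, z forward; pixel columns grow to the right and rows downward; lengths in m; the calibration is good to about 2 mm. A picture is of the moment at which its call begins. There is no depth.
- robot.close_job(): hands the job in, once; it reports no verdict.
The state is a dict: "time": time; "joint_positions": joint angles; "qvel": joint speeds; "joint_torque": joint torques, N m; "tool_pos": TCP position; "ee_rot": TCP orientation; "wrist_force": force on the tool from outside, world axes, zero at the start; "wrist_torque": the same for the moment, N m; "width": finger opening in m.
Only numpy, scipy, OpenCV 4.12 (cv2) and the standard library are available. Lean on these libraries where they do the work, as an engineer would, in place of code of your own. Each camera call takes 0.05 s, during which the arm holds its last target.

## Working session

There is one attempt and no reset: what is moved stays moved. The work goes in short steps, Python scripts to look and compute and a tool call to move; the robot and the scene stay as the last step left them, time stands still between calls to the robot, and variables do not carry over. Pictures are saved under pics/ and viewed, and the job is handed in when it is done.

Besides the shell and the picture viewer there is one more tool, called after "Request:" in YAML: its name, and indented under it one key for each argument. servo_tool: Moves the arm, as the interface text tells. Its arguments: {"type":"object","properties":{"targets":{"type":"string"}},"required":["targets"]}

```bash
ls; mkdir -p pics; python3 - <<'E'
from bench import get_obs, vision, robot
import cv2
print(get_obs())
for n in ["scene","top"]:
    s=vision.snapshot(n); cv2.imwrite(f"pics/{n}0.png",s["image"][:,:,::-1]); print(n,s["mtx"],s["world_from_camera"])
E
```

```text
pics
{'time': 0.0, 'joint_positions': array([ 1.24588199e+00,  8.79565572e-02,  1.37225497e+00,  6.92193508e-06,
        1.68361660e+00, -1.03093838e-01]), 'qvel': array([ 1.14151330e-03, -2.60369921e-03, -6.96290587e-04,  1.48495016e-05,
       -1.35250595e-03,  9.89957654e-05]), 'joint_torque': array([ 2.40716745e-04, -3.40168083e+01, -3.02431941e+01,  7.18981633e-02,
        3.27333400e-02, -1.59909823e-04]), 'tool_pos': array([0.12079787, 0.535919  , 0.16970308]), 'ee_rot': array([-3.14135575e+00,  2.22289210e-03,  1.34897686e+00]), 'wrist_force': array([ 0.42789601, -0.43951056, -0.27867908]), 'wrist_torque': array([-0.04603328, -0.00295693,  0.00683304]), 'width': 0.09403601690380868}
scene [[453.54412325   0.         281.39428346]
 [  0.         453.54412325 211.74594221]
 [  0.           0.           1.        ]] [[ 0.5719374   0.64265776 -0.50978291  1.16952362]
 [ 0.8202696  -0.4429621   0.36185959 -0.47194829]
 [ 0.00673737 -0.62512046 -0.78049921  1.07655513]
 [ 0.          0.          0.          1.        ]]
top [[504.74245187   0.         279.0935908 ]
 [  0.         504.74245187 213.35790283]
 [  0.           0.           1.        ]] [[ 2.24004820e-03 -9.95930986e-01  9.00913583e-02  4.00142236e-01]
 [-9.99923043e-01 -1.13146647e-03  1.23542737e-02 -2.79966697e-02]
 [-1.22020687e-02 -9.01120993e-02 -9.95856877e-01  1.34227398e+00]
 [ 0.00000000e+00  0.00000000e+00  0.00000000e+00  1.00000000e+00]]
```

View pics/scene0.png

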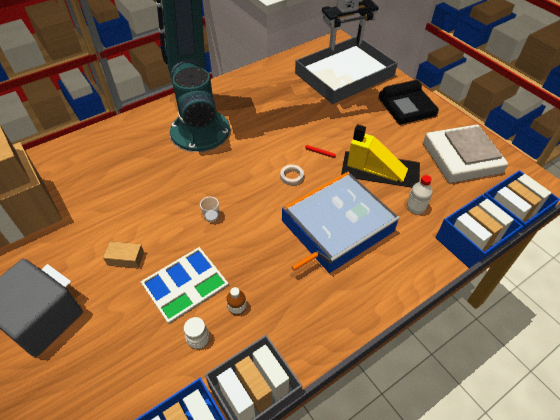

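View pics/top0.png

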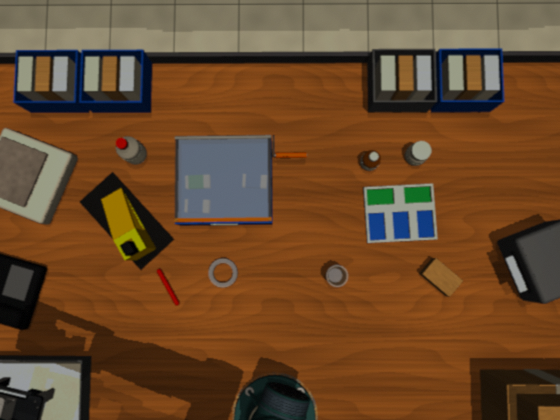

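```bash
cat > h.py <<'E'
import numpy as np, cv2
from scipy.spatial.transform import Rotation as Ro
def ray(s,u,v):
    d=np.linalg.inv(s["mtx"])@[u,v,1]; T=s["world_from_camera"]; return T[:3,3],T[:3,:3]@d
def p2w(s,u,v,z):
    o,d=ray(s,u,v); return o+d*(z-o[2])/d[2]
def w2p(s,p):
    T=s["world_from_camera"]; c=T[:3,:3].T@(np.asarray(p,float)-T[:3,3]); q=s["mtx"]@c; return q[:2]/q[2]
def crop(s,x0,y0,x1,y1,k,fn):
    cv2.imwrite(fn,cv2.resize(s["image"][y0:y1,x0:x1,::-1],None,fx=k,fy=k,interpolation=cv2.INTER_CUBIC))
E
python3 - <<'E'
from h import *
from bench import vision
import pickle
S={n:vision.snapshot(n) for n in ["scene","top"]}; pickle.dump(S,open("S0.pkl","wb"))
t=S["top"]; crop(t,70,110,310,290,3.3,"pics/a1.png"); crop(t,320,130,480,300,4,"pics/a2.png")
c=S["scene"]; crop(c,270,110,450,280,4,"pics/a3.png")
E
```

```text
(no output)
```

View pics/a1.png

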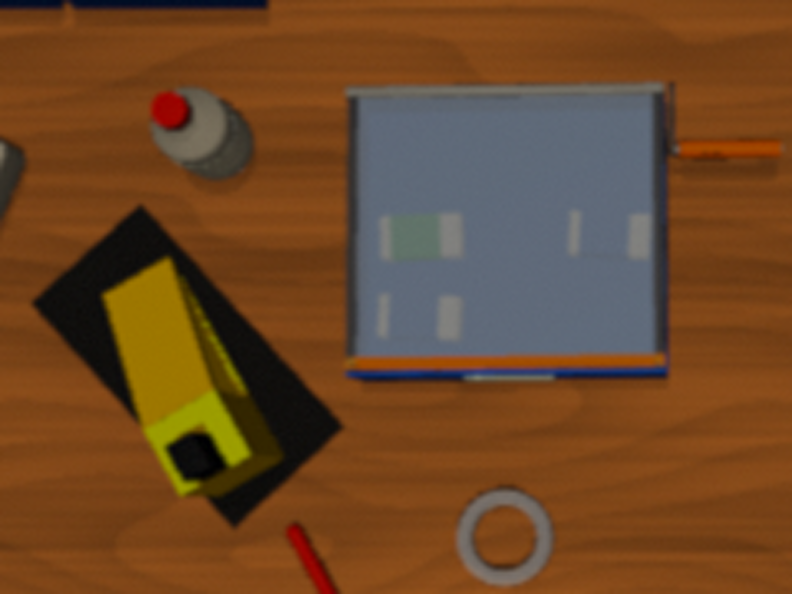

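View pics/a2.png

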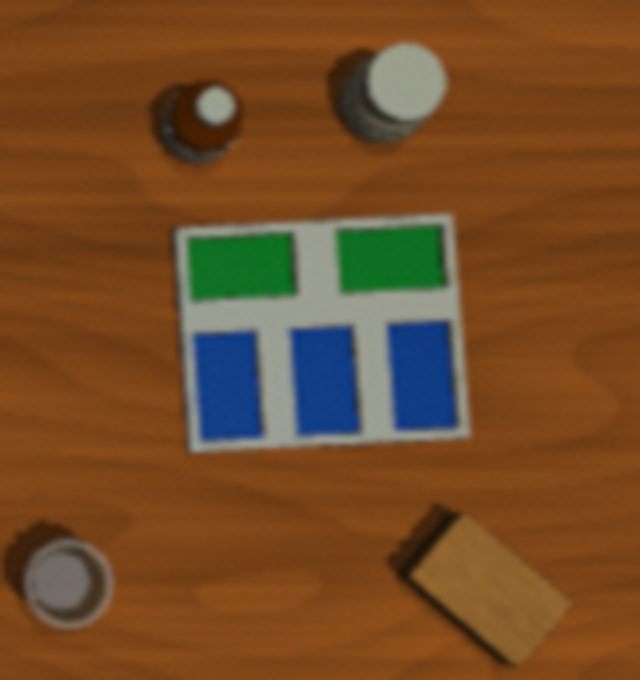

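View pics/a3.png

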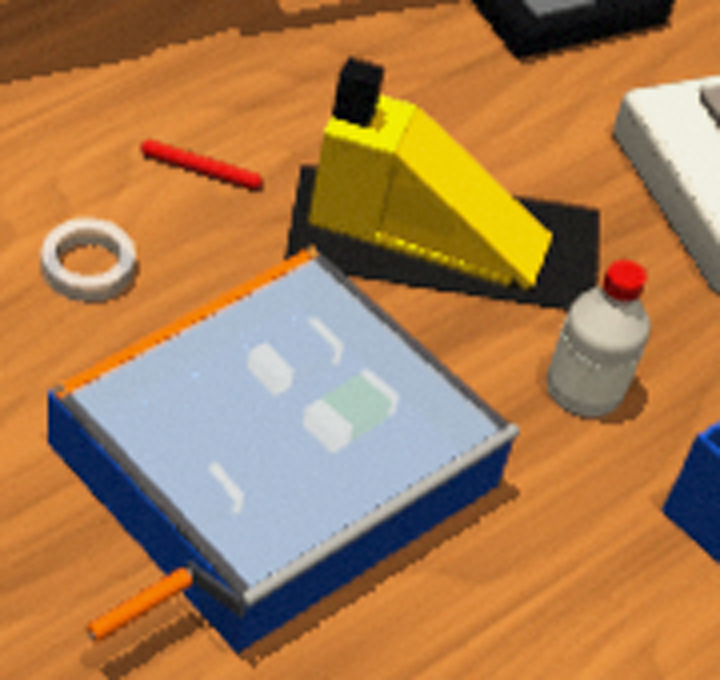

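```bash
cat > fit.py <<'E'
from h import *
from scipy.optimize import least_squares
def fit(S,name,corr,x0,z0=0):
    # corr: list (cam,(u,v),(x,y,z))
    def f(q):
        c,s=np.cos(q[2]),np.sin(q[2]); r=[]
        for cam,uv,p in corr:
            w=[q[0]+c*p[0]-s*p[1],q[1]+s*p[0]+c*p[1],p[2]+z0]; r+=list(w2p(S[cam],w)-uv)
        return np.array(r)
    o=least_squares(f,x0,loss="soft_l1"); r=f(o.x).reshape(-1,2)
    print(name,o.x.round(4),"res px",np.hypot(*r.T).round(1)); return o.x
def C(off,k): return lambda x,y:(off[0]+(x+.5)/k-.5,off[1]+(y+.5)/k-.5)
E
python3 - <<'E'
from fit import *
import pickle
S=pickle.load(open("S0.pkl","rb")); a1=C((70,110),3.3);a2=C((320,130),4);a3=C((270,110),4)
T,Sc="top","scene"
m=1e-3
fit(S,"wedge",[(T,a1(145,430),(-.036,.03,.101)),(T,a1(212,388),(-.036,-.03,.101)),(T,a1(180,497),(-.095,.03,.101)),(T,a1(250,460),(-.095,-.03,.101)),(T,a1(103,295),(.093,.03,.01)),(T,a1(172,256),(.093,-.03,.01)),
 (Sc,a3(398,155),(-.036,-.03,.101)),(Sc,a3(414,103),(-.036,.03,.101)),(Sc,a3(552,237),(.093,.03,.01))],[.4,.3,.6],.002)
fit(S,"mat",[(T,a1(140,206),(.125,-.06,.002)),(T,a1(35,302),(.125,.06,.002)),(T,a1(236,526),(-.125,.06,.002)),(T,a1(341,427),(-.125,-.06,.002))],[.4,.3,.6])
fit(S,"bin",[(T,a1(680,150),(.065,-.135,.049)),(T,a1(781,149),(.065,-.215,.049)),(T,a1(347,378),(-.112,.124,.06)),(T,a1(667,375),(-.112,-.124,.06)),
 (Sc,a3(190,576),(.065,-.135,.049)),(Sc,a3(93,632),(.065,-.215,.049)),(Sc,a3(240,652),(.112,-.124,0)),(Sc,a3(50,395),(-.112,-.124,.06)),(T,a1(347,90),(.112,.123,.066)),(T,a1(665,87),(.112,-.123,.066))],[.5,.1,0])
fit(S,"tray",[(T,a2(177,229),(.074,.0915,.011)),(T,a2(453,214),(.074,-.0915,.011)),(T,a2(469,437),(-.074,-.0915,.011)),(T,a2(191,452),(-.074,.0915,.011))],[.3,-.3,0])
for n,(u,v),k in [("B1",(230,384),a2),("B2",(326,380),a2),("B3",(423,376),a2),("G1",(243,267),a2),("G2",(392,259),a2)]: print(n,p2w(S[T],*k(u,v),.003).round(4))
for n,(u,v),k in [("tall",(212,160),a1),("amber",(195,130),a2),("jar",(380,108),a2),("cup",(67,585),a2),("spare",(490,590),a2)]: print(n,p2w(S[T],*k(u,v),.01).round(3))
for n,(u,v) in [("tape",(223,272)),("m1",(160,271)),("m2",(177,303))]: print(n,p2w(S[T],u,v,.01).round(3))
E
```

```text
wedge [0.4933 0.3893 0.5259] res px [1.  0.2 0.2 1.  0.6 0.7 1.6 0.8 0.8]
mat [0.503  0.3966 0.7548] res px [1.  1.3 0.9 1.4]
bin [0.6027 0.1327 0.0158] res px [0.6 0.6 0.4 0.8 1.2 0.9 1.2 1.3 0.3 1.2]
tray [ 0.5226 -0.3314  0.0523] res px [0.2 0.2 0.3 0.1]
B1 [ 0.4889 -0.2715  0.003 ]
B2 [ 0.4917 -0.335   0.003 ]
B3 [ 0.4944 -0.3991  0.003 ]
G1 [ 0.5671 -0.2813  0.003 ]
G2 [ 0.5725 -0.3804  0.003 ]
tall [0.669 0.379 0.01 ]
amber [ 0.658 -0.249  0.01 ]
jar [ 0.673 -0.373  0.01 ]
cup [ 0.357 -0.162  0.01 ]
spare [ 0.354 -0.437  0.01 ]
tape [0.366 0.136 0.01 ]
m1 [0.368 0.302 0.01 ]
m2 [0.285 0.255 0.01 ]
```

```bash
cat > plan.py <<'E'
from h import *
from bench import get_obs
import sys
def down(yaw,tilt=0): return Ro.from_euler("xyz",[np.pi,0,0]) if 0 else Ro.from_euler("z",yaw)*Ro.from_euler("y",tilt)*Ro.from_euler("x",np.pi)
def plan(wps,start=None):
    """wps: list of (x,y,z,yaw)"""
    o=get_obs(); p0=np.array(o["tool_pos"]) if start is None else np.array(start[:3]); R0=Ro.from_euler("xyz",o["ee_rot"]) if start is None else down(start[3])
    print("t %.2f"%o["time"],"tcp",p0.round(4),"rot",np.round(o["ee_rot"],3),"F",np.round(o["wrist_force"],1),"w %.4f"%o["width"])
    for x,y,z,yaw in wps:
        d=np.array([x,y,z])-p0; s=R0.inv().apply(d)/.25
        r=R0.inv()*down(yaw); rv=r.as_rotvec()/np.pi
        n=max(np.linalg.norm(d)/.0417,r.magnitude()/np.radians(7.16))
        print(np.round(s,4),np.round(rv,4),"rows %.1f"%n)
if __name__=="__main__":
    plan([tuple(map(float,a.split(","))) for a in sys.argv[1:]])
E
python3 plan.py 0.424,0.349,0.21,2.097 0.424,0.349,0.108,2.097
```

```text
t 0.20 tcp [0.1209 0.5362 0.1701] rot [-3.141e+00  1.000e-03  1.349e+00] F [ 0.5 -0.8  0. ] w 0.0938
[-0.4638  1.3475 -0.159 ] [-2.000e-04  4.000e-04 -2.381e-01] rows 8.6
[-0.4633  1.3476  0.249 ] [-2.000e-04  4.000e-04 -2.381e-01] rows 8.7
```

Request:
servo_tool:
  targets: "1 -0.1 0.3 -0.12 0 0 -0.08; 1 -0.35 0.95 -0.16 0 0 -0.238; 1 -0.35 0.95 -0.16 0 0 -0.238; 1 -0.35 0.95 -0.16 0 0 -0.238; 1 -0.35 0.95 -0.16 0 0 -0.238; 1 -0.35 0.95 -0.16 0 0 -0.238; 1 -0.35 0.95 -0.16 0 0 -0.238; 1 -0.35 0.95 -0.16 0 0 -0.238; 1 -0.35 0.95 -0.16 0 0 -0.238"

```text
time: 0.95
tool_pos: [0.3344, 0.3982, 0.2108]
ee_rot: [-3.141, -0.0, 2.093]
wrist_force: [-0.8, 0.1, -0.1]
width: 0.094
```

```bash
python3 plan.py 0.424,0.349,0.21,2.097 0.424,0.349,0.108,2.097
```

```text
t 0.95 tcp [0.3344 0.3982 0.2108] rot [-3.141 -0.     2.093] F [-0.8  0.1 -0.1] w 0.0940
[-0.3492  0.2126  0.0028] [-0.0001 -0.0002 -0.0014] rows 2.5
[-0.3494  0.2127  0.4108] [-0.0001 -0.0002 -0.0014] rows 3.5
```

Request:
servo_tool:
  targets: "1 -0.349 0.213 0 0 0 -0.001; 1 -0.349 0.213 0 0 0 -0.001; 1 -0.349 0.213 0 0 0 -0.001; 1 -0.349 0.213 0 0 0 -0.001; 1 -0.349 0.213 0 0 0 -0.001; 1 -0.349 0.213 0 0 0 -0.001"

```text
time: 1.45
tool_pos: [0.4218, 0.3514, 0.2107]
ee_rot: [-3.141, -0.001, 2.101]
wrist_force: [-0.3, 0.1, -0.6]
width: 0.0941
```

```bash
python3 plan.py 0.424,0.349,0.108,2.097; python3 - <<'E'
from h import *
from bench import vision
t=vision.snapshot("top"); c=vision.snapshot("scene")
crop(t,70,160,210,290,4,"pics/b1.png"); crop(c,290,60,450,220,4,"pics/b2.png")
E
```

```text
t 1.45 tcp [0.4218 0.3514 0.2107] rot [-3.141e+00 -1.000e-03  2.101e+00] F [-0.3  0.1 -0.6] w 0.0941
[-0.0131  0.0033  0.4107] [-0.0003 -0.0003  0.0014] rows 2.5
```

View pics/b2.png

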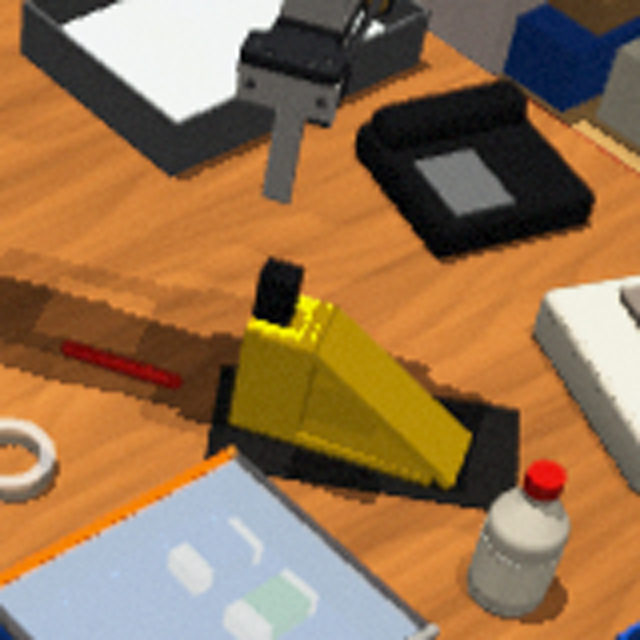

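View pics/b1.png

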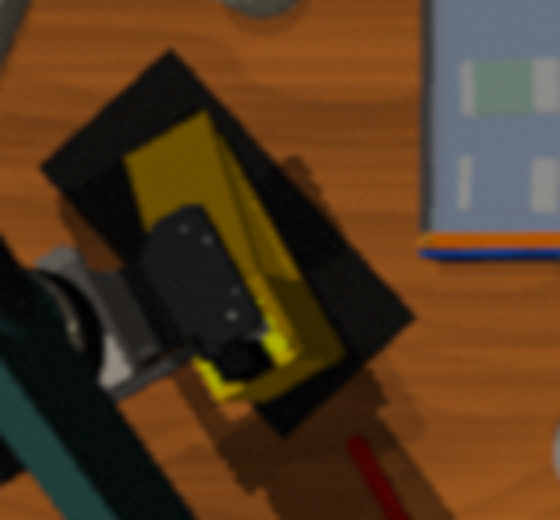

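```bash
python3 - <<'E'
from h import *
from bench import vision,get_obs
o=get_obs(); R=Ro.from_euler("xyz",o["ee_rot"]).as_matrix(); p=np.array(o["tool_pos"])
t=vision.snapshot("top"); c=vision.snapshot("scene")
for d in (-.047,0,.047):
  q=p+R[:,0]*d; print(d,(w2p(c,q)-[290,60])*4,(w2p(t,q)-[70,160])*4)
print((w2p(c,[.424,.349,.148])-[290,60])*4,(w2p(t,[.424,.349,.148])-[70,160])*4)
E
```

```text
-0.047 [269.24174912 236.83908136] [258.24757896 313.59589023]
0 [289.50707908 199.59709752] [185.1126009  355.91691515]
0.047 [308.98673892 163.79895463] [111.76100698 398.3632892 ]
[277.13691586 267.52708616] [224.77277351 354.25648201]
```

```bash
python3 - <<'E'
from h import *
from bench import vision,get_obs
print(get_obs()["tool_pos"],get_obs()["joint_positions"])
c=vision.snapshot("scene"); crop(c,290,0,430,140,5,"pics/b3.png")
t=vision.snapshot("top"); crop(t,70,180,170,280,6,"pics/b4.png")
E
```

```text
[0.42211977 0.35118274 0.21114539] [ 5.90397567e-01  8.06601726e-02  1.29869194e+00  3.80463466e-04
  1.76183414e+00 -1.51140452e+00]
```

View pics/b3.png

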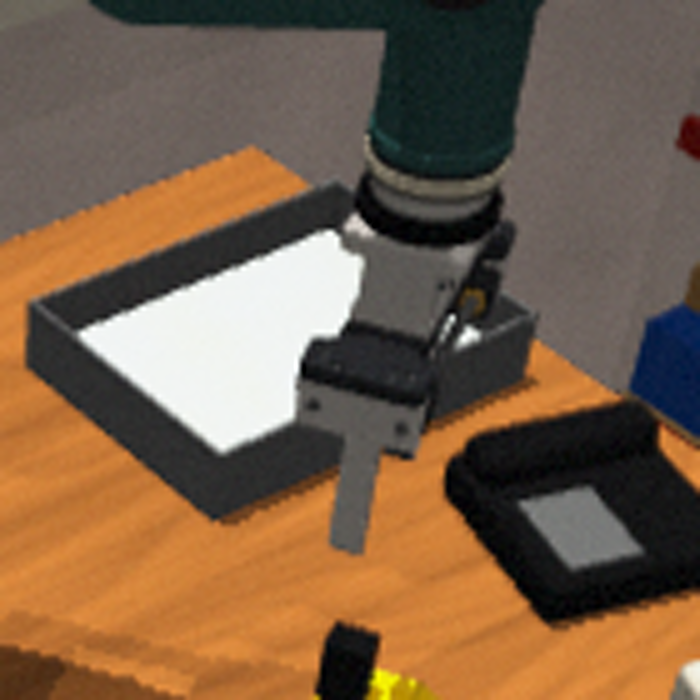

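View pics/b4.png

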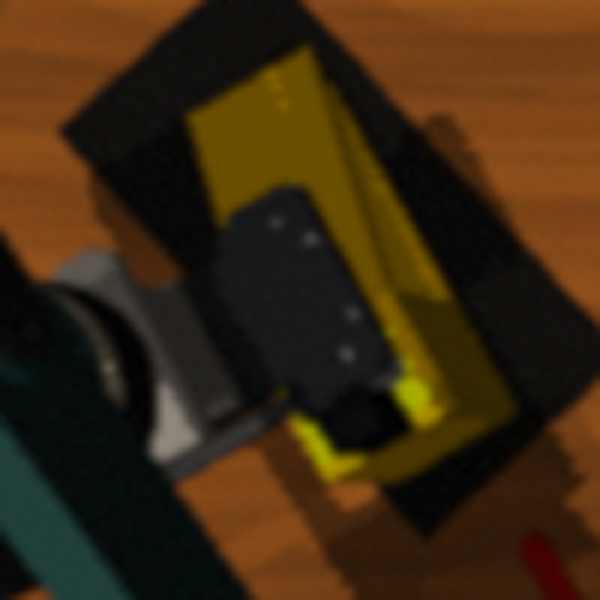

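```bash
cat > ov.py <<'E'
from h import *
from bench import vision,get_obs
import sys
def overlay(cam,win,k,fn,wedge=None):
    o=get_obs(); R=Ro.from_euler("xyz",o["ee_rot"]).as_matrix(); p=np.array(o["tool_pos"]); s=vision.snapshot(cam)
    x0,y0,x1,y1=win; im=np.ascontiguousarray(cv2.resize(s["image"][y0:y1,x0:x1,::-1],None,fx=k,fy=k,interpolation=cv2.INTER_CUBIC))
    def L(a,b,c):
        A=[tuple(int(v) for v in ((w2p(s,p+R@np.array(q))-[x0,y0]+.5)*k)) for q in (a,b)]; cv2.line(im,A[0],A[1],c,1)
    w=o["width"]/2
    for sg in (-1,1):
        L((sg*w,-.008,0),(sg*w,.008,0),(0,0,255)); L((sg*w,-.008,0),(sg*w,-.008,-.097),(0,0,255)); L((sg*w,.008,0),(sg*w,.008,-.097),(0,0,255))
        L((sg*.0885,-.0375,-.097),(sg*.0885,.0375,-.097),(0,255,0)); L((-.0885,sg*.0375,-.097),(.0885,sg*.0375,-.097),(0,255,0))
    cv2.imwrite(fn,im)
E
python3 - <<'E'
from ov import *
overlay("scene",(290,0,430,140),5,"pics/b5.png"); overlay("top",(50,160,190,290),5,"pics/b6.png")
E
```

```text
(no output)
```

View pics/b5.png

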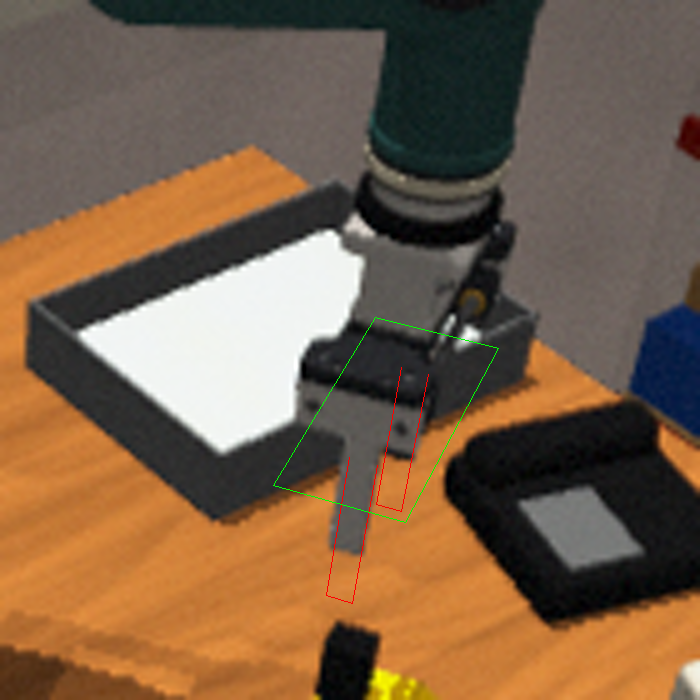

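View pics/b6.png

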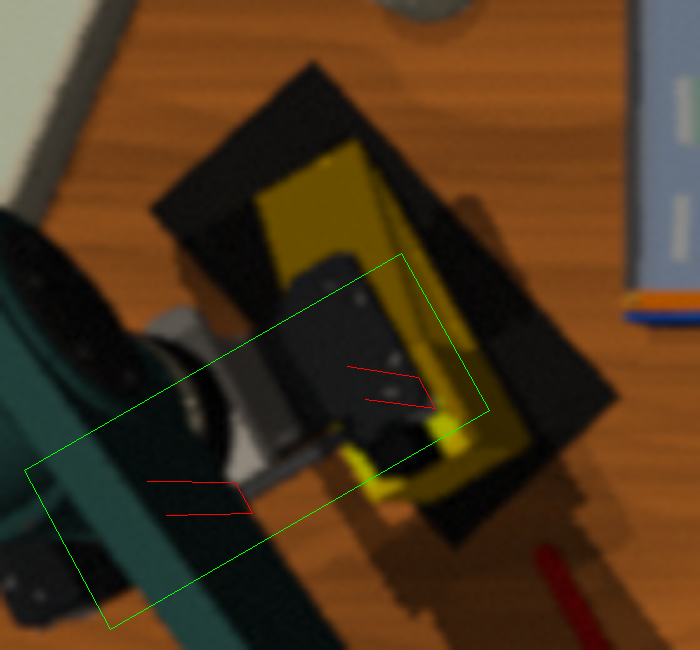

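```bash
python3 - <<'E'
from h import *
import pickle
S=pickle.load(open("S0.pkl","rb"))
p=np.array([.1208,.5360,.1700]); R=Ro.from_euler("xyz",[-3.141,.001,1.349]).as_matrix()
for cam,win in (("scene",(280,0,420,120)),("top",(0,300,140,420))):
    s=S[cam];x0,y0,x1,y1=win;k=5
    im=np.ascontiguousarray(cv2.resize(s["image"][y0:y1,x0:x1,::-1],None,fx=k,fy=k,interpolation=cv2.INTER_CUBIC))
    for sg in (-1,1):
        for e in (-.008,.008):
            A=[tuple(int(v) for v in ((w2p(s,p+R@np.array(q))-[x0,y0]+.5)*k)) for q in ((sg*.047,e,0),(sg*.047,e,-.097))]; cv2.line(im,A[0],A[1],(0,0,255),1)
    cv2.imwrite(f"pics/i_{cam}.png",im)
E
```

```text
(no output)
```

View pics/i_scene.png

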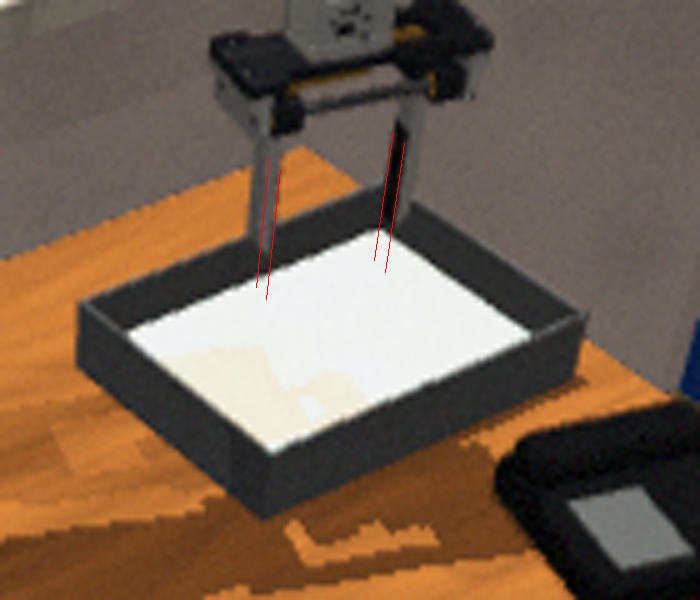

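View pics/i_top.png

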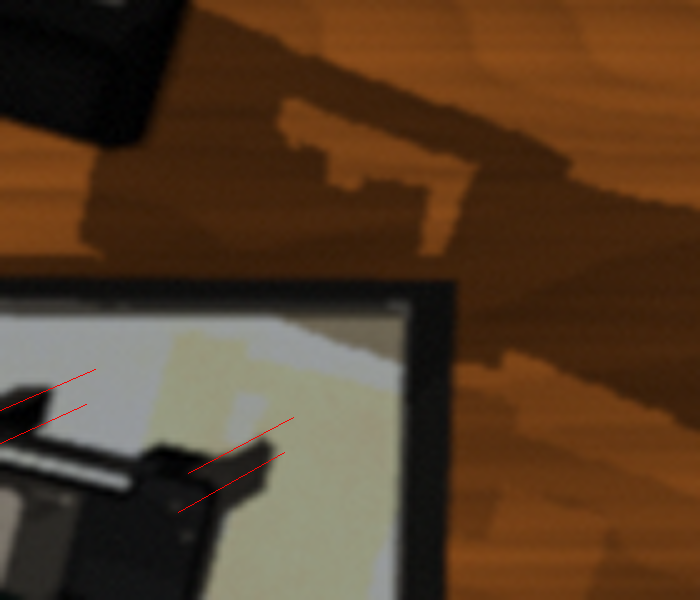

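```bash
python3 - <<'E'
from fit import *
import pickle
S=pickle.load(open("S0.pkl","rb")); a1=C((70,110),3.3);a2=C((320,130),4);a3=C((270,110),4)
T,Sc="top","scene"
W=[(T,a1(145,430),(-.036,.03,.101)),(T,a1(212,388),(-.036,-.03,.101)),(T,a1(180,497),(-.095,.03,.101)),(T,a1(250,460),(-.095,-.03,.101)),(T,a1(103,295),(.093,.03,.01)),(T,a1(172,256),(.093,-.03,.01)),
 (Sc,a3(398,155),(-.036,-.03,.101)),(Sc,a3(414,103),(-.036,.03,.101)),(Sc,a3(552,237),(.093,.03,.01))]
for z in (-.04,-.02,0,.02): fit(S,"wedge%.2f"%z,W,[.4,.3,.6],z)
# triangulate fingertips initial
b=lambda x,y:(280+x/5-.4,y/5-.4); t=lambda x,y:(x/5-.4,300+y/5-.4)
def tri(a,bb):
    o1,d1=ray(S[Sc],*a);o2,d2=ray(S[T],*bb)
    A=np.c_[d1,-d2];x=np.linalg.lstsq(A,o2-o1,rcond=None)[0]; return (o1+d1*x[0]).round(4),(o2+d2*x[1]).round(4)
print(tri(b(258,247),t(262,465))); print(tri(b(398,222),t(45,402)))
E
```

```text
wedge-0.04 [0.4938 0.4028 0.5297] res px [0.5 0.9 0.2 1.1 2.  2.5 7.7 9.1 6.9]
wedge-0.02 [0.4934 0.3967 0.5299] res px [0.7 0.6 0.1 1.  1.2 1.8 3.9 5.1 3.5]
wedge0.00 [0.4932 0.3901 0.5268] res px [1.  0.2 0.2 0.9 0.6 0.9 1.4 1.2 0.7]
wedge0.02 [0.493  0.3833 0.5234] res px [1.2 0.4 0.3 1.  1.  0.6 4.6 2.9 3.5]
(array([0.1063, 0.4866, 0.205 ]), array([0.1058, 0.4859, 0.2047]))
(array([0.1348, 0.5899, 0.2032]), array([0.1316, 0.5853, 0.2015]))
```

Request:
servo_tool:
  targets: "1 -0.013 0.003 0.14 0 0 0.001; 1 -0.013 0.003 0.28 0 0 0.001; 1 -0.013 0.003 0.41 0 0 0.001; 1 -0.013 0.003 0.41 0 0 0.001; 1 -0.013 0.003 0.41 0 0 0.001; 1 -0.013 0.003 0.41 0 0 0.001"

```text
time: 2.35
tool_pos: [0.4266, 0.3485, 0.1106]
ee_rot: [3.139, -0.0, 2.097]
wrist_force: [0.0, 0.1, 0.8]
width: 0.094
```

```bash
python3 - <<'E'
from ov import *
overlay("scene",(290,20,430,140),5,"pics/b7.png"); overlay("top",(50,160,190,290),5,"pics/b8.png")
E
```

```text
(no output)
```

View pics/b7.png

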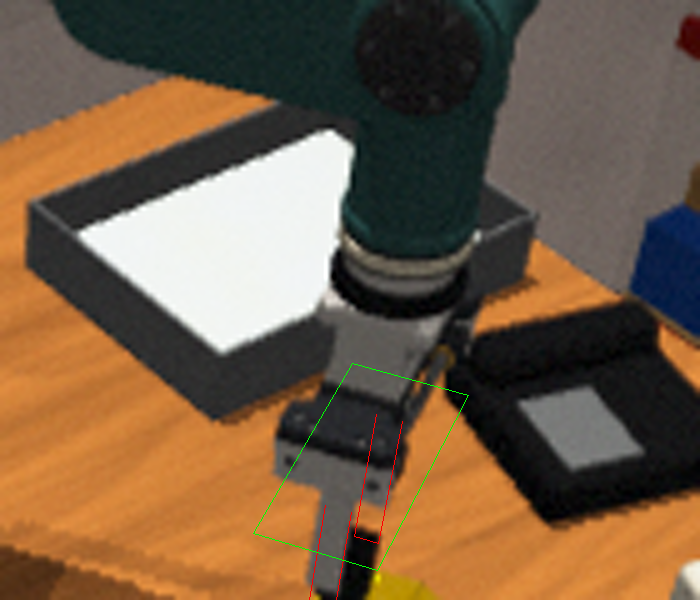

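View pics/b8.png

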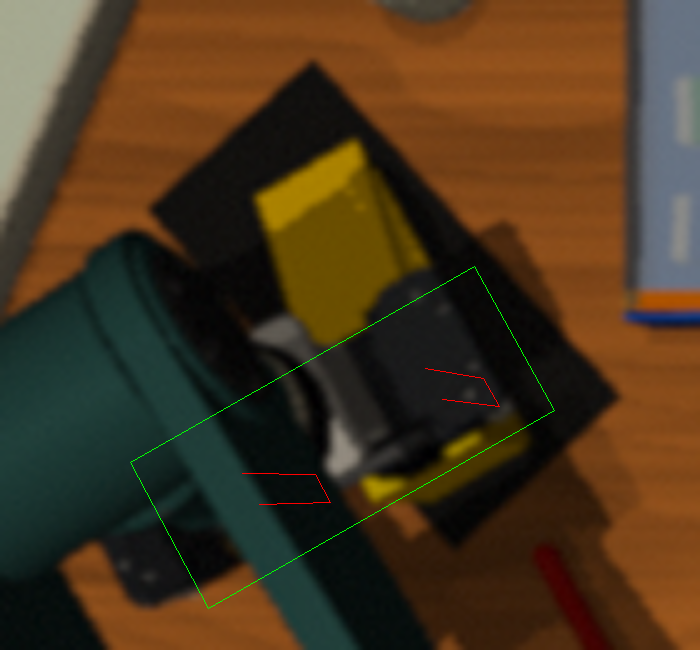

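Request:
servo_tool:
  targets: "1 0 0 0.1 0 0 0; 1 0 0 0.1 0 0 0; 1 0 0 0.1 0 0 0; 0.45 0 0 0.1 0 0 0; 0.45 0 0 0.1 0 0 0; 0.45 0 0 0.1 0 0 0; 0.45 0 0 0.1 0 0 0; 0.45 0 0 0.1 0 0 0; 0.45 0 0 0.1 0 0 0; 0.45 0 0 0.1 0 0 0"

```text
time: 3.28
tool_pos: [0.4256, 0.3478, 0.0835]
ee_rot: [3.141, -0.0, 2.097]
wrist_force: [0.3, 0.4, -0.4]
width: 0.0506
```

Request:
servo_tool:
  targets: "0.45 0 0 0 0 0 0; 0.45 0 0 0 0 0 0"

```text
time: 3.45
tool_pos: [0.4255, 0.3478, 0.0833]
ee_rot: [-3.142, -0.0, 2.097]
wrist_force: [-0.8, -0.5, 0.2]
width: 0.0427
```

```bash
python3 - <<'E'
from ov import *
overlay("scene",(300,60,440,180),5,"pics/b9.png"); overlay("top",(70,180,190,290),5,"pics/b10.png")
E
```

```text
(no output)
```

View pics/b9.png

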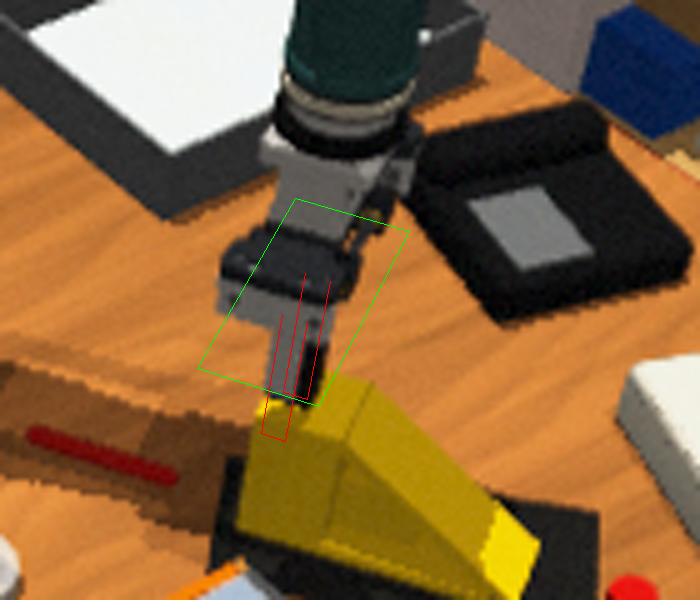

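View pics/b10.png

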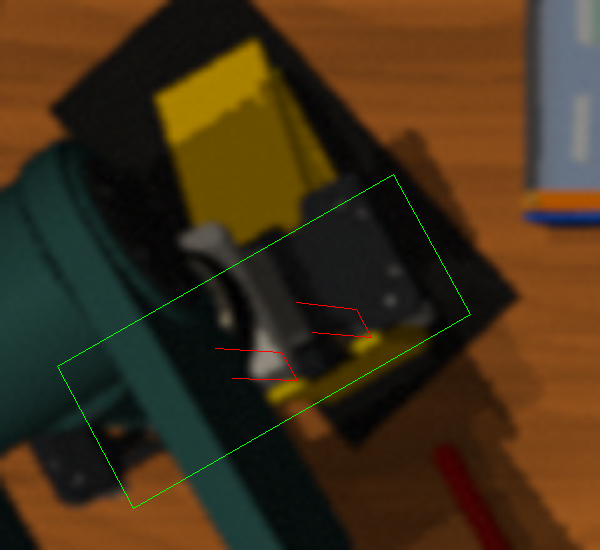

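Request:
servo_tool:
  targets: "0 0 0 0.01 0 0 0; 0 0 0 0.01 0 0 0; 0 0 0 0.01 0 0 0; 0 0 0 0.01 0 0 0; 0 0 0 0.01 0 0 0; 0 0 0 0.01 0 0 0; 0 0 0 0.01 0 0 0; 0 0 0 0.01 0 0 0"

```text
time: 4.22
tool_pos: [0.4253, 0.3477, 0.0806]
ee_rot: [-3.141, -0.0, 2.097]
wrist_force: [0.7, -0.6, -2.7]
width: 0.0238
```

Request:
servo_tool:
  targets: "0 0 0 -0.04 0 0 0; 0 0 0 -0.08 0 0 0; 0 0 0 -0.12 0 0 0; 0 0 0 -0.16 0 0 0; 0 0 0 -0.2 0 0 0; 0 0 0 -0.2 0 0 0; 0 0 0 -0.2 0 0 0"

```text
time: 4.8
tool_pos: [0.4263, 0.3482, 0.1323]
ee_rot: [3.139, -0.0, 2.097]
wrist_force: [-0.2, 0.6, -4.7]
width: 0.0239
```

```bash
python3 - <<'E'
from ov import *
overlay("scene",(290,40,450,200),4,"pics/b11.png")
E
```

```text
(no output)
```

View pics/b11.png

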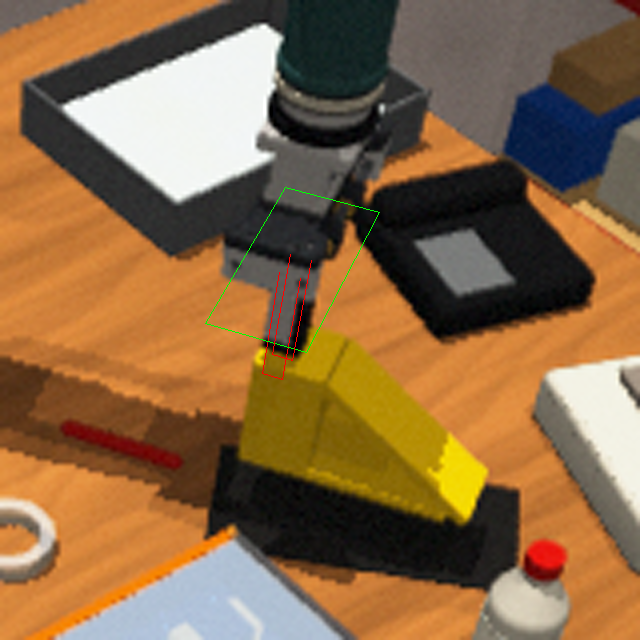

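```bash
python3 plan.py .426,.348,.2,2.097 .40,.13,.2,1.85
```

```text
t 4.85 tcp [0.4257 0.3478 0.1312] rot [ 3.141 -0.     2.097] F [ 0.   0.1 -2.4] w 0.0236
[-1.000e-04  1.600e-03 -2.751e-01] [ 0.0002 -0.     -0.0001] rows 1.6
[-0.7021 -0.526  -0.2755] [ 0.0002 -0.0001  0.0785] rows 5.5
```

Request:
servo_tool:
  targets: "0 0 0 -0.1 0 0 0; 0 0 0 -0.19 0 0 0; 0 0 0 -0.275 0 0 0; 0 -0.1 -0.07 -0.275 0 0 0.01; 0 -0.2 -0.15 -0.275 0 0 0.022; 0 -0.3 -0.225 -0.275 0 0 0.034; 0 -0.4 -0.3 -0.275 0 0 0.045; 0 -0.5 -0.375 -0.275 0 0 0.056; 0 -0.6 -0.45 -0.275 0 0 0.067; 0 -0.702 -0.526 -0.275 0 0 0.078; 0 -0.702 -0.526 -0.275 0 0 0.078; 0 -0.702 -0.526 -0.275 0 0 0.078"

```text
time: 5.85
tool_pos: [0.3996, 0.1289, 0.1991]
ee_rot: [-3.141, -0.001, 1.849]
wrist_force: [0.5, 0.2, -4.1]
width: 0.0236
```

```bash
python3 plan.py .42,-.0875,.2,1.587 .466,-.0875,.2,1.587  .466,-.0875,.08,1.587
```

```text
t 5.85 tcp [0.3996 0.1289 0.1991] rot [-3.141e+00 -1.000e-03  1.849e+00] F [ 0.5  0.2 -4.1] w 0.0236
[-0.8548 -0.1589 -0.004 ] [-0.0002 -0.0002  0.0833] rows 5.2
[-0.9053  0.0181 -0.0041] [-0.0002 -0.0002  0.0833] rows 5.4
[-0.9056  0.0183  0.4759] [-0.0002 -0.0002  0.0833] rows 6.1
```

Request:
servo_tool:
  targets: "0 -0.12 -0.02 0 0 0 0.012; 0 -0.24 -0.04 0 0 0 0.024; 0 -0.36 -0.06 0 0 0 0.036; 0 -0.48 -0.08 0 0 0 0.048; 0 -0.6 -0.1 0 0 0 0.06; 0 -0.72 -0.12 0 0 0 0.072; 0 -0.855 -0.159 0 0 0 0.083; 0 -0.88 -0.06 0 0 0 0.083; 0 -0.905 0.018 0 0 0 0.083; 0 -0.905 0.018 0 0 0 0.083; 0 -0.905 0.018 0 0 0 0.083"

```text
time: 6.77
tool_pos: [0.4674, -0.0852, 0.1983]
ee_rot: [-3.139, -0.002, 1.593]
wrist_force: [0.5, 0.4, -3.4]
width: 0.0236
```

```bash
python3 plan.py .466,-.0875,.08,1.587; python3 - <<'E'
from ov import *
overlay("scene",(200,100,400,280),4,"pics/c1.png");overlay("top",(200,90,360,260),4,"pics/c2.png")
E
```

```text
t 6.77 tcp [ 0.4674 -0.0852  0.1983] rot [-3.139e+00 -2.000e-03  1.593e+00] F [ 0.5  0.4 -3.4] w 0.0236
[-0.0097 -0.0047  0.4733] [-0.0009 -0.0005  0.0018] rows 2.8
```

View pics/c1.png

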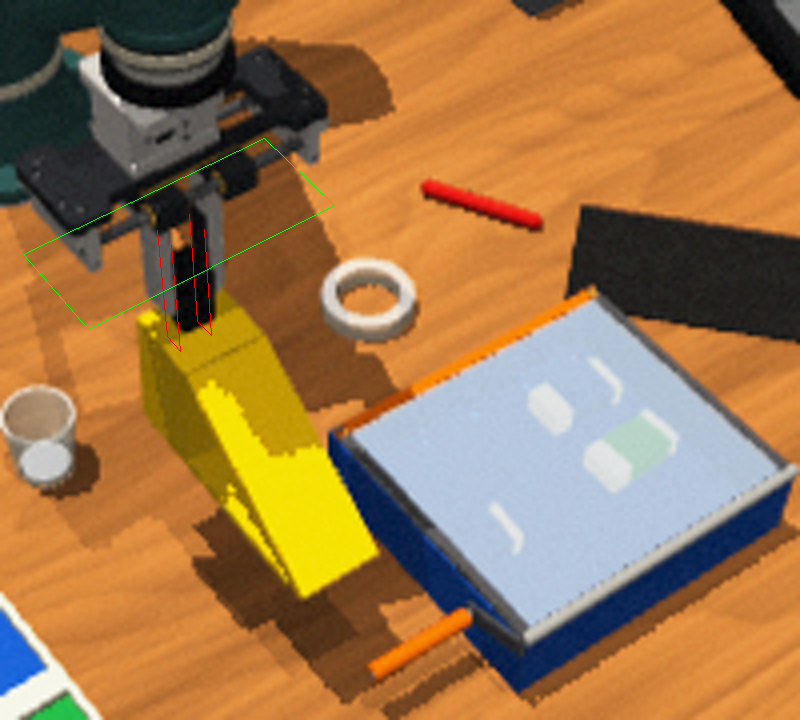

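View pics/c2.png

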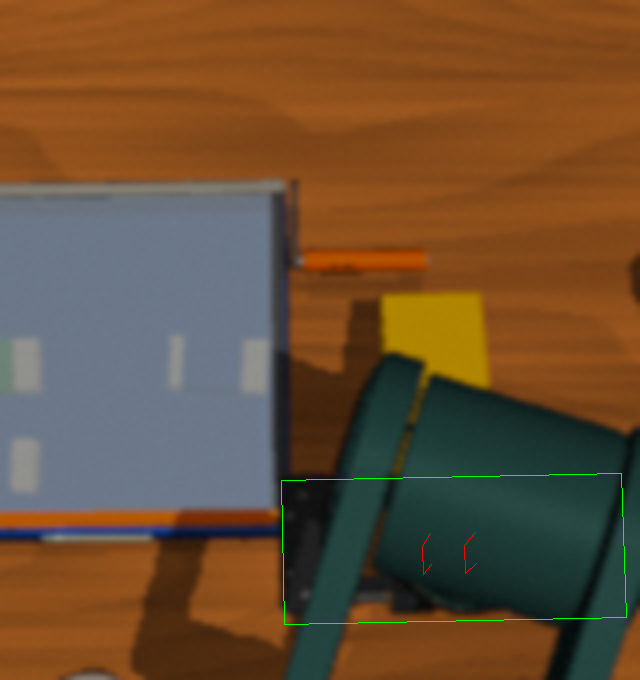

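Request:
servo_tool:
  targets: "0 -0.01 -0.005 0.12 -0.001 0 -0.002; 0 -0.01 -0.005 0.24 -0.001 0 -0.002; 0 -0.01 -0.005 0.36 -0.001 0 -0.002; 0 -0.01 -0.005 0.43 -0.001 0 -0.002; 0 -0.01 -0.005 0.455 -0.001 0 -0.002; 0 -0.01 -0.005 0.468 -0.001 0 -0.002; 0 -0.01 -0.005 0.468 -0.001 0 -0.002; 0 -0.01 -0.005 0.468 -0.001 0 -0.002"

```text
time: 7.53
tool_pos: [0.4668, -0.0887, 0.0841]
ee_rot: [3.136, 0.001, 1.598]
wrist_force: [-1.0, -0.3, -2.0]
width: 0.024
```

```bash
python3 plan.py .466,-.0875,.08,1.587; python3 - <<'E'
from ov import *
overlay("scene",(200,100,400,280),4,"pics/c3.png");overlay("top",(200,90,360,260),4,"pics/c4.png")
E
```

```text
t 7.53 tcp [ 0.4668 -0.0887  0.0841] rot [3.136e+00 1.000e-03 1.598e+00] F [-1.  -0.3 -2. ] w 0.0240
[ 0.005  -0.0033  0.0165] [0.0019 0.0003 0.0034] rows 0.1
```

View pics/c3.png

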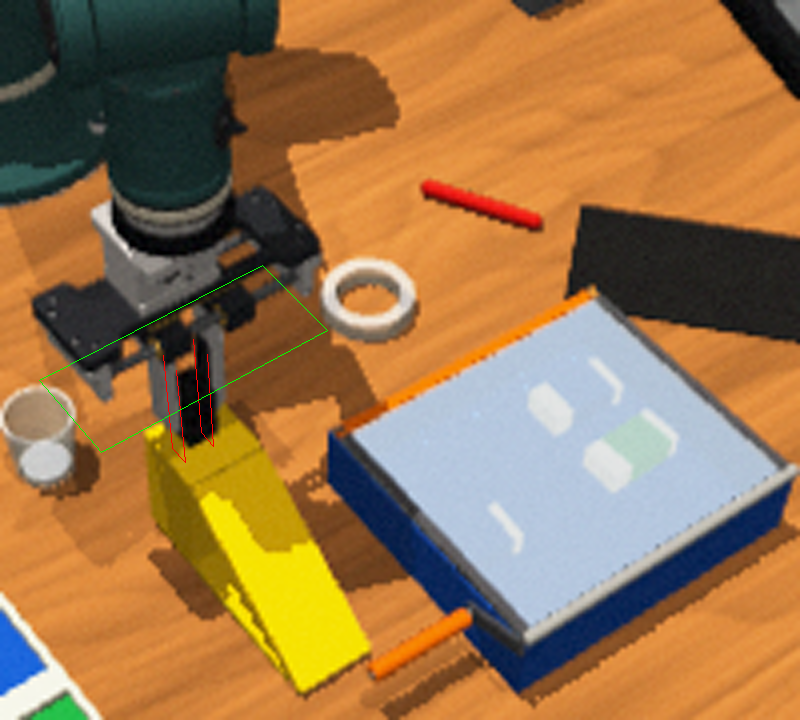

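View pics/c4.png

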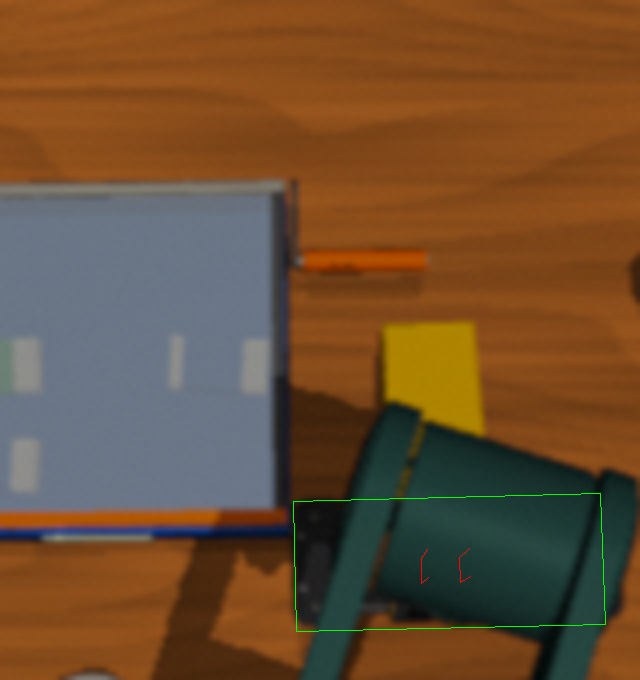

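```bash
python3 plan.py .466,-.0894,.0795,1.587 .54,-.0882,.0795,1.587
```

```text
t 7.63 tcp [ 0.467  -0.0888  0.0843] rot [3.135e+00 1.000e-03 1.597e+00] F [-0.3 -0.4 -2.7] w 0.0240
[-0.0022 -0.0042  0.0192] [0.002  0.0002 0.0033] rows 0.1
[-0.0053  0.2919  0.0211] [0.002  0.0002 0.0033] rows 1.8
```

Request:
servo_tool:
  targets: "0 -0.002 -0.004 0.019 0.002 0 0.003; 0 -0.003 0.06 0.019 0.002 0 0.003; 0 -0.004 0.12 0.02 0.002 0 0.003; 0 -0.004 0.18 0.02 0.002 0 0.003; 0 -0.005 0.24 0.021 0.002 0 0.003; 0 -0.005 0.292 0.021 0.002 0 0.003; 0 -0.005 0.292 0.021 0.002 0 0.003"

```text
time: 8.22
tool_pos: [0.5413, -0.0884, 0.0791]
ee_rot: [-3.141, 0.001, 1.588]
wrist_force: [1.1, -0.6, 3.4]
width: 0.024
```

```bash
python3 plan.py .54,-.0882,.0795,1.587 .60,-.0873,.0795,1.587; python3 - <<'E'
from ov import *
overlay("scene",(220,120,420,290),4,"pics/c5.png")
E
```

```text
t 8.22 tcp [ 0.5413 -0.0884  0.0791] rot [-3.141e+00  1.000e-03  1.588e+00] F [ 1.1 -0.6  3.4] w 0.0240
[ 0.0008 -0.005  -0.0017] [-0.0001  0.0002  0.0002] rows 0.0
[ 0.0003  0.235  -0.0018] [-0.0001  0.0002  0.0002] rows 1.4
```

View pics/c5.png

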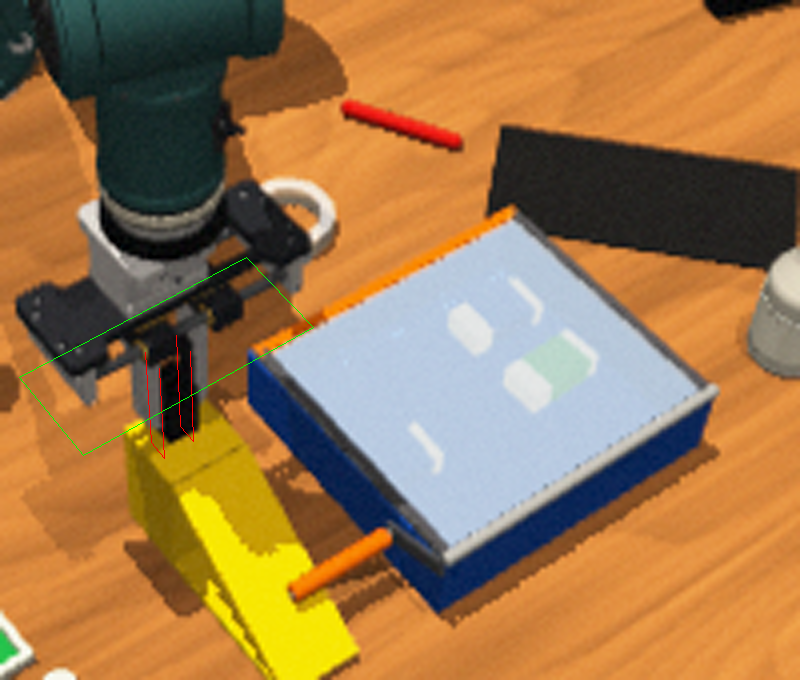

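Request:
servo_tool:
  targets: "0 0 0.04 -0.002 0 0 0; 0 0 0.08 -0.002 0 0 0; 0 0 0.12 -0.002 0 0 0; 0 0 0.16 -0.002 0 0 0; 0 0 0.2 -0.002 0 0 0; 0 0 0.235 -0.002 0 0 0; 0 0 0.235 -0.002 0 0 0"

```text
time: 8.85
tool_pos: [0.596, -0.0877, 0.079]
ee_rot: [-3.135, 0.001, 1.587]
wrist_force: [-4.0, -0.4, 5.1]
width: 0.0242
```

```bash
python3 plan.py  .635,-.0868,.0795,1.587 .662,-.0864,.0795,1.587; python3 - <<'E'
from ov import *
overlay("scene",(220,80,420,270),4,"pics/c6.png")
E
```

```text
t 8.85 tcp [ 0.596  -0.0877  0.079 ] rot [-3.135e+00  1.000e-03  1.587e+00] F [-4.  -0.4  5.1] w 0.0242
[ 0.0012  0.1559 -0.0032] [-0.0022  0.0003  0.    ] rows 0.9
[ 0.0011  0.2639 -0.0039] [-0.0022  0.0003  0.    ] rows 1.6
```

View pics/c6.png

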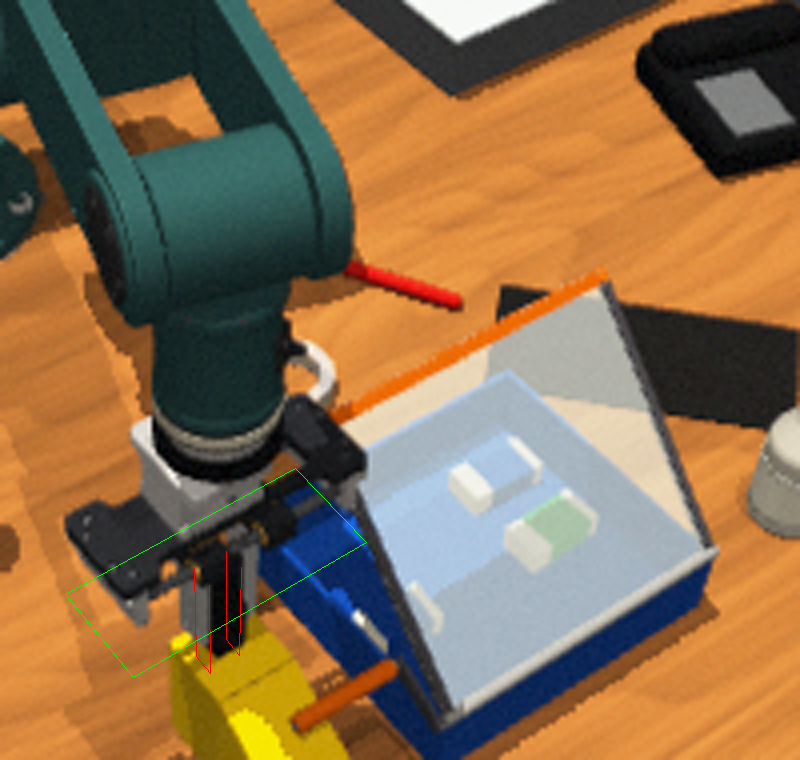

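```bash
python3 - <<'E'
from ov import *
overlay("top",(220,90,340,230),5,"pics/c7.png")
E
```

```text
(no output)
```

View pics/c7.png

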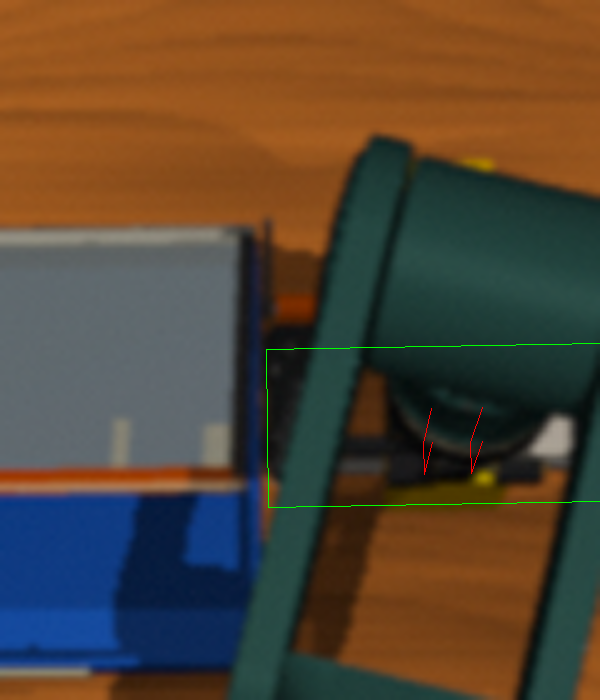

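Request:
servo_tool:
  targets: "0 0 0.04 -0.003 -0.001 0 0; 0 0 0.08 -0.003 -0.002 0 0; 0 0 0.12 -0.003 -0.002 0 0; 0 0.001 0.156 -0.003 -0.002 0 0; 0 0.001 0.156 -0.003 -0.002 0 0"

```text
time: 9.37
tool_pos: [0.635, -0.0871, 0.079]
ee_rot: [-3.141, 0.001, 1.587]
wrist_force: [-3.5, -1.1, 3.8]
width: 0.0236
```

```bash
python3 plan.py  .65,-.0868,.0795,1.587 .662,-.0864,.0795,1.587; python3 - <<'E'
from ov import *
overlay("scene",(220,80,420,270),4,"pics/c8.png")
E
```

```text
t 9.37 tcp [ 0.635  -0.0871  0.079 ] rot [-3.141e+00  1.000e-03  1.587e+00] F [-3.5 -1.1  3.8] w 0.0236
[ 0.0001  0.0599 -0.0022] [-0.0003  0.0004 -0.    ] rows 0.4
[ 0.001   0.1079 -0.0022] [-0.0003  0.0004 -0.    ] rows 0.6
```

View pics/c8.png

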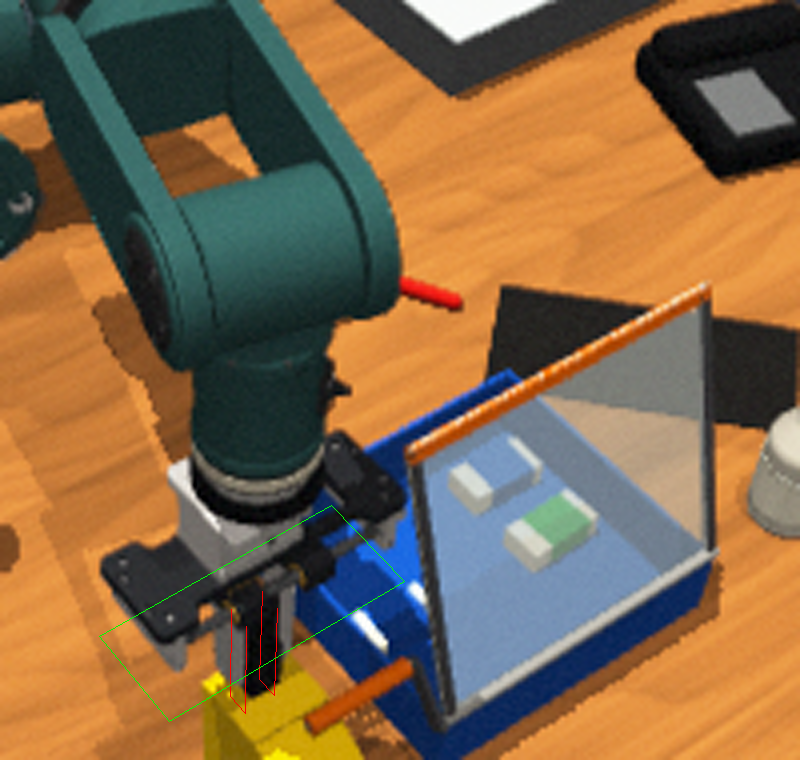

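Request:
servo_tool:
  targets: "0 0 0.03 -0.002 0 0 0; 0 0 0.06 -0.002 0 0 0; 0 0.001 0.09 -0.002 0 0 0; 0 0.001 0.108 -0.002 0 0 0; 0 0.001 0.108 -0.002 0 0 0"

```text
time: 9.83
tool_pos: [0.662, -0.0866, 0.079]
ee_rot: [-3.141, 0.001, 1.587]
wrist_force: [-2.9, -2.1, 2.1]
width: 0.0238
```

```bash
python3 plan.py  .662,-.0864,.0795,1.587; python3 - <<'E'
from ov import *
overlay("scene",(220,80,420,270),4,"pics/c9.png")
E
```

```text
t 9.83 tcp [ 0.662  -0.0866  0.079 ] rot [-3.141e+00  1.000e-03  1.587e+00] F [-2.9 -2.1  2.1] w 0.0238
[ 0.0009 -0.0002 -0.002 ] [-0.0002  0.0005 -0.0001] rows 0.0
```

View pics/c9.png

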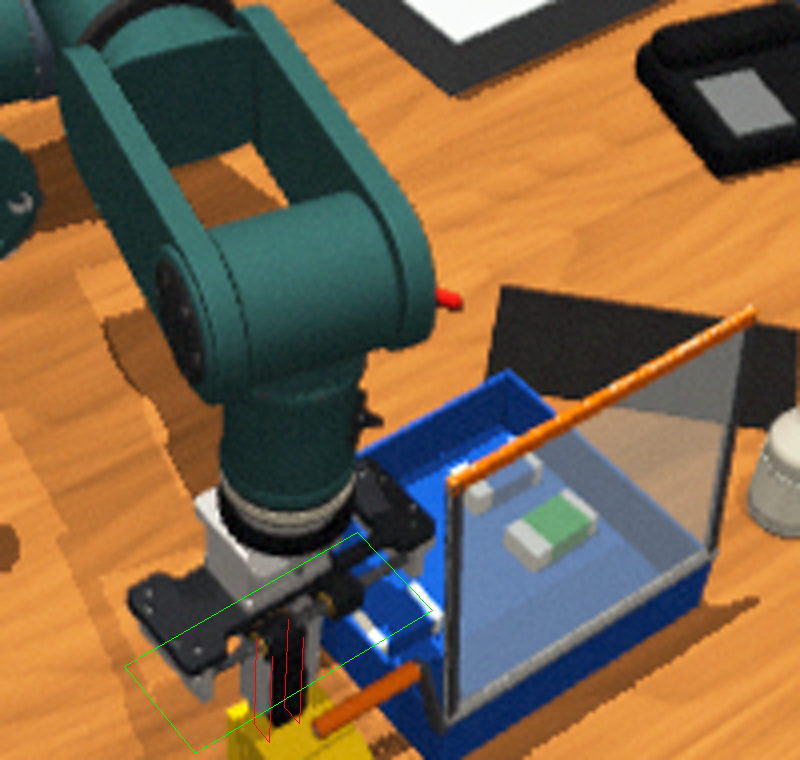

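```bash
python3 - <<'E'
from ov import *
overlay("scene",(260,210,360,300),7,"pics/c10.png")
E
```

```text
(no output)
```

View pics/c10.png

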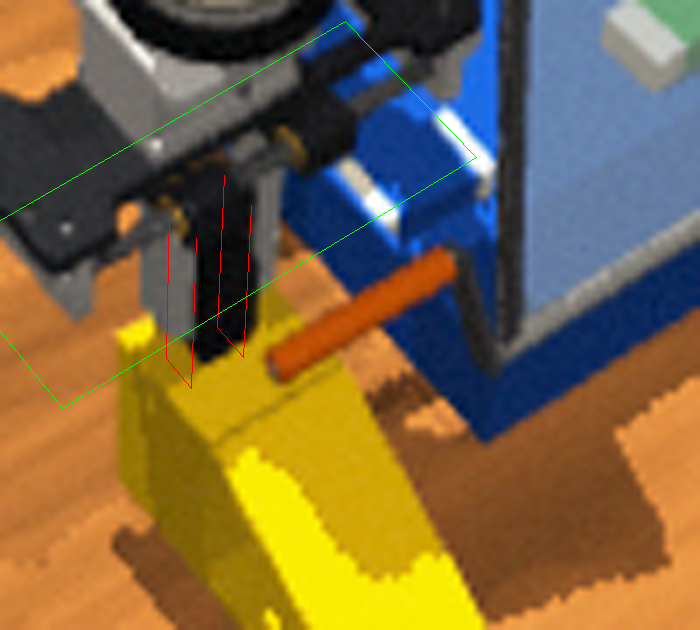

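Request:
servo_tool:
  targets: "0 0 0.006 -0.002 0 0 0; 0 0.001 0.012 -0.002 0 0 0; 0 0.001 0.012 -0.002 0 0 0; 0.5 0.001 0.01 -0.002 0 0 0; 0.5 0.001 0.01 -0.002 0 0 0; 0.5 0.001 0.01 -0.002 0 0 0; 0.5 0.001 0.01 -0.002 0 0 0; 0.5 0.001 0.01 -0.002 0 0 0; 0.5 0.001 0.01 -0.002 0 0 0"

```text
time: 10.68
tool_pos: [0.6663, -0.0848, 0.0798]
ee_rot: [3.138, -0.0, 1.588]
wrist_force: [-0.0, -0.5, 0.1]
width: 0.047
```

Request:
servo_tool:
  targets: "0.5 0 0 -0.06 0 0 0; 0.5 0 0 -0.14 0 0 0; 0.5 0 0 -0.24 0 0 0; 0.5 0 0 -0.36 0 0 0; 0.5 0 0 -0.48 0 0 0; 0.5 -0.05 -0.2 -0.56 0 0 0; 0.5 -0.05 -0.35 -0.56 0 0 0;  0.5 -0.05 -0.5 -0.56 0 0 0; 0.5 -0.05 -0.5 -0.56 0 0 0"

```text
time: 11.43
tool_pos: [0.5349, -0.0993, 0.2194]
ee_rot: [-3.141, -0.0, 1.586]
wrist_force: [0.2, 0.4, -0.6]
width: 0.0468
```

```bash
python3 - <<'E'
from ov import *
import pickle
S={n:vision.snapshot(n) for n in ["scene","top"]}; pickle.dump(S,open("S1.pkl","wb"))
crop(S["scene"],220,100,420,290,4,"pics/d1.png");crop(S["top"],160,110,360,260,4,"pics/d2.png")
print(get_obs()["tool_pos"],get_obs()["time"])
E
```

```text
[ 0.53989049 -0.09963974  0.22008353] 11.5333
```

View pics/d1.png

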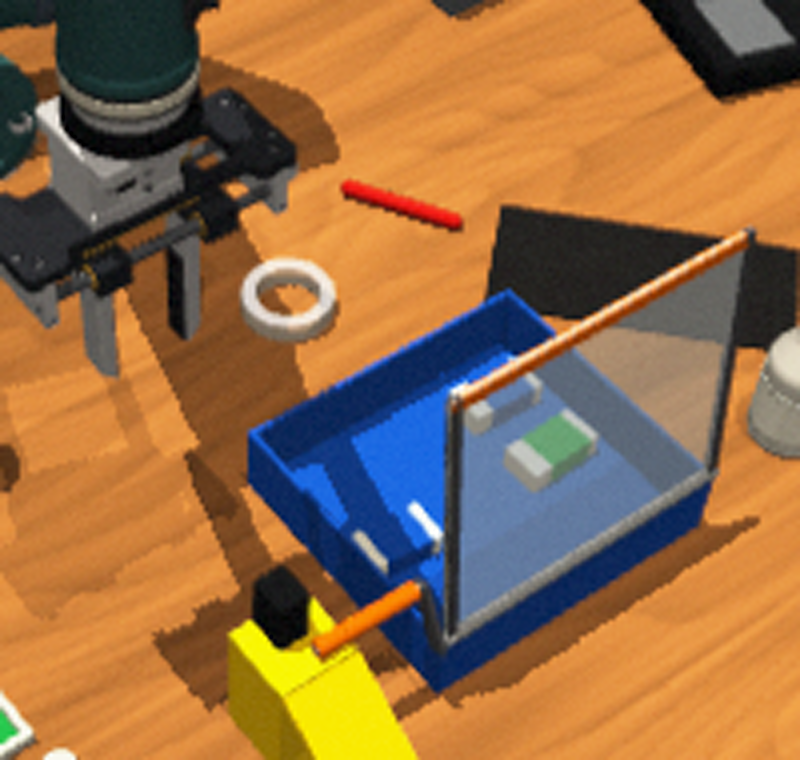

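View pics/d2.png

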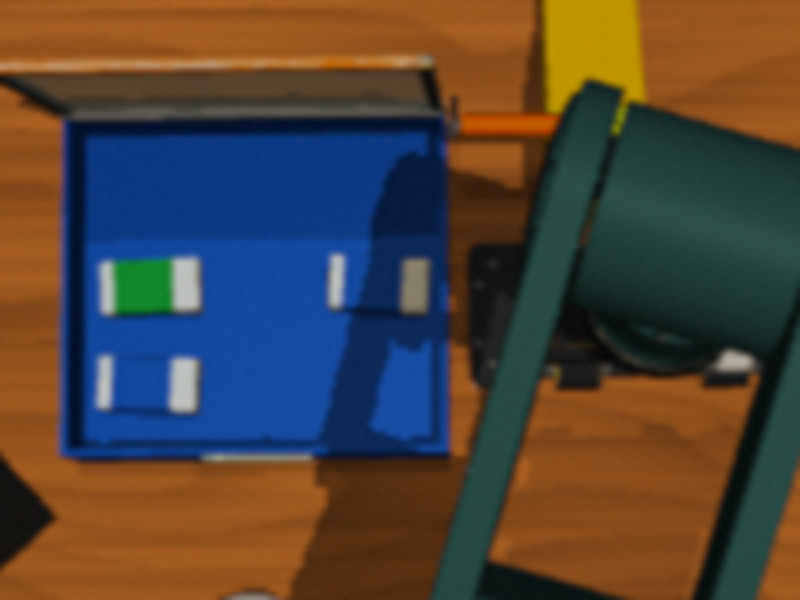

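Request:
servo_tool:
  targets: "0.5 0 -0.1 0.12 0 0 0; 0.5 0 -0.1 0.28 0 0 0; 0.5 0 -0.1 0.44 0 0 0; 0.5 0 -0.1 0.6 0 0 0; 0.5 0 -0.1 0.76 0 0 0; 0.5 0 -0.1 0.9 0 0 0; 0.5 0 -0.1 0.94 0 0 0; 0.5 0 -0.1 0.94 0 0 0;  0.5 0 -0.1 0.94 0 0 0"

```text
time: 12.28
tool_pos: [0.5183, -0.1003, -0.015]
ee_rot: [3.137, 0.0, 1.588]
wrist_force: [-0.2, 0.1, 0.6]
width: 0.0469
```

Request:
servo_tool:
  targets: "0.5 0 0 0.008 0 0 0; 0.5 0 0 0.016 0 0 0; 0.5 0 0 0.024 0 0 0; 0.5 0 0 0.032 0 0 0; 0.5 0 0 0.04 0 0 0; 0.5 0 0 0.048 0 0 0; 0.5 0 0 0.048 0 0 0"

```text
time: 12.87
tool_pos: [0.5162, -0.1, -0.0282]
ee_rot: [3.139, -0.0, 1.588]
wrist_force: [-0.9, 0.1, 1.2]
width: 0.0472
```

```bash
python3 - <<'E'
from ov import *
overlay("scene",(210,120,350,260),5,"pics/d3.png")
E
```

View pics/d3.png

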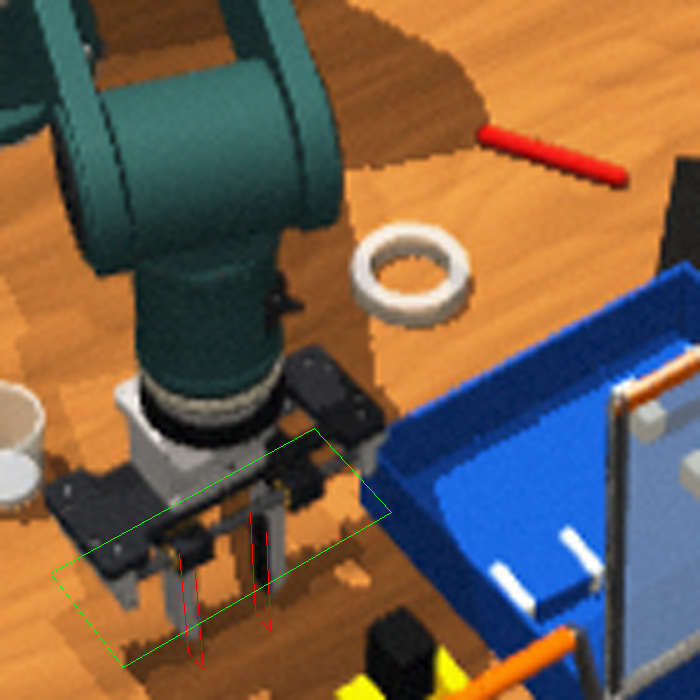

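Request:
servo_tool:
  targets: "0.5 0 0 0.008 0 0 0; 0.5 0 0 0.016 0 0 0; 0.5 0 0 0.024 0 0 0; 0.5 0 0 0.024 0 0 0"

```text
time: 13.25
tool_pos: [0.5166, -0.1001, -0.0341]
ee_rot: [3.139, -0.0, 1.588]
wrist_force: [-0.2, 0.5, 0.1]
width: 0.047
```

Request:
servo_tool:
  targets: "0.5 0 0 0.006 0 0 0; 0.5 0 0 0.012 0 0 0; 0.5 0 0 0.016 0 0 0; 0.5 0 0 0.016 0 0 0; 0.5 0 0 0.016 0 0 0"

```text
time: 13.67
tool_pos: [0.5168, -0.1001, -0.0344]
ee_rot: [3.138, 0.0, 1.588]
wrist_force: [-7.6, 2.9, 16.9]
width: 0.047
```

```bash
python3 - <<'E'
from ov import *
print(get_obs()["tool_pos"],get_obs()["wrist_force"])
overlay("scene",(210,170,310,260),7,"pics/d4.png")
E
```

```text
[ 0.51682041 -0.10013461 -0.03441908] [-7.60925912  2.89447511 16.90666809]
```

View pics/d4.png

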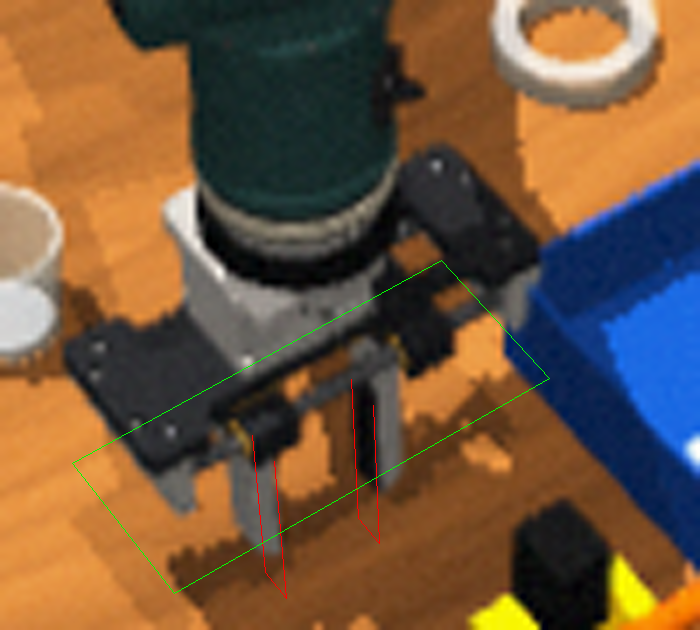

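```bash
python3 - <<'E'
from fit import *
import pickle
from bench import robot
print(robot.tcp_to_grasp)
S=pickle.load(open("S1.pkl","rb")); k=C((160,110),4); T="top"
for n,c in dict(green=[(98,261),(197,258),(198,309),(100,311)],bluef=[(97,356),(195,354),(196,408),(98,409)],bluer=[(330,254),(428,256),(428,310),(331,309)]).items():
    P=np.array([p2w(S[T],*k(*q),.024) for q in c]); m=P.mean(0); l=P[0]-P[1]; print(n,m.round(4),"len",np.linalg.norm(l).round(4),"wid",np.linalg.norm(P[0]-P[3]).round(4),"ang",np.arctan2(l[1],l[0])-np.pi/2)
    # expected bin frame
    d=m[:2]-[.6027,.1327]; c_,s_=np.cos(.0158),np.sin(.0158); print("  binframe",c_*d[0]+s_*d[1],-s_*d[0]+c_*d[1])
E
```

```text
0.0188
green [0.6056 0.2064 0.024 ] len 0.0656 wid 0.0334 ang 0.030764593963321873
  binframe 0.004017380966883641 0.0736500289923274
bluef [0.5411 0.2065 0.024 ] len 0.0647 wid 0.0351 ang 0.021277583265345124
  binframe -0.06043058601730084 0.07472789520290168
bluer [0.6073 0.0537 0.024 ] len 0.0648 wid 0.0367 ang -0.02046513497395197
  binframe 0.0033254147795548097 -0.07910205172003303
```

```bash
python3 plan.py .51,-.05,.2,.016 .50,.12,.2,.016
```

```text
t 13.72 tcp [ 0.5168 -0.1001 -0.0344] rot [3.138 0.    1.588] F [-6.9  0.7 16.7] w 0.0469
[ 0.2008 -0.0205 -0.9378] [ 0.0009 -0.0008  0.5004] rows 12.6
[ 0.8814 -0.0488 -0.9381] [ 0.0009 -0.0008  0.5004] rows 12.6
```

Request:
servo_tool:
  targets: "0.52 0 0 -0.16 0 0 0; 0.52 0 0 -0.32 0 0 0; 0.52 0 -0.02 -0.48 0 0 0; 0.52 0.1 -0.02 -0.64 0 0 0.15; 0.52 0.2 -0.02 -0.8 0 0 0.3; 0.52 0.4 -0.03 -0.938 0 0 0.5; 0.52 0.88 -0.05 -0.938 0 0 0.5; 0.52 0.88 -0.05 -0.938 0 0 0.5; 0.52 0.88 -0.05 -0.938 0 0 0.5; 0.52 0.88 -0.05 -0.938 0 0 0.5; 0.52 0.88 -0.05 -0.938 0 0 0.5; 0.52 0.88 -0.05 -0.938 0 0 0.5"

```text
time: 14.72
tool_pos: [0.4994, 0.1219, 0.197]
ee_rot: [3.14, -0.004, 0.512]
wrist_force: [-0.4, 0.4, -0.6]
width: 0.0491
```

```bash
python3 plan.py .585,.2064,.13,.016 .585,.2064,.0,.016 .6056,.2064,-.006,.016 .6056,.2064,-.020,.016
```

```text
t 14.72 tcp [0.4994 0.1219 0.197 ] rot [ 3.14  -0.004  0.512] F [-0.4  0.4 -0.6] w 0.0491
[ 0.4632 -0.1275  0.2693] [ 0.0002 -0.0012  0.1577] rows 4.0
[ 0.4613 -0.1283  0.7893] [ 0.0002 -0.0012  0.1577] rows 5.5
[ 0.5331 -0.088   0.8136] [ 0.0002 -0.0012  0.1577] rows 5.9
[ 0.5329 -0.088   0.8696] [ 0.0002 -0.0012  0.1577] rows 6.1
```

Request:
servo_tool:
  targets: "0.52 0.12 -0.03 0.06 0 -0.001 0.04; 0.52 0.24 -0.06 0.12 0 -0.001 0.08; 0.52 0.36 -0.09 0.18 0 -0.001 0.12; 0.52 0.463 -0.128 0.26 0 -0.001 0.158; 0.52 0.463 -0.128 0.26 0 -0.001 0.158; 0.52 0.463 -0.128 0.26 0 -0.001 0.158; 0.52 0.463 -0.128 0.26 0 -0.001 0.158"

```text
time: 15.3
tool_pos: [0.5847, 0.204, 0.132]
ee_rot: [3.14, 0.0, 0.019]
wrist_force: [0.3, -0.0, 0.9]
width: 0.0489
```

```bash
python3 plan.py .585,.2064,.0,.016 .6056,.2064,-.006,.016 .6056,.2064,-.020,.016;python3 - <<'E'
from ov import *
crop(vision.snapshot("scene"),250,70,420,250,4,"pics/e1.png")
E
```

```text
t 15.30 tcp [0.5847 0.204  0.132 ] rot [3.14  0.    0.019] F [ 0.3 -0.   0.9] w 0.0489
[ 0.0016 -0.01    0.5279] [0.0004 0.0001 0.0008] rows 3.2
[ 0.084  -0.0085  0.5519] [0.0004 0.0001 0.0008] rows 3.3
[ 0.084  -0.0086  0.6079] [0.0004 0.0001 0.0008] rows 3.7
```

View pics/e1.png

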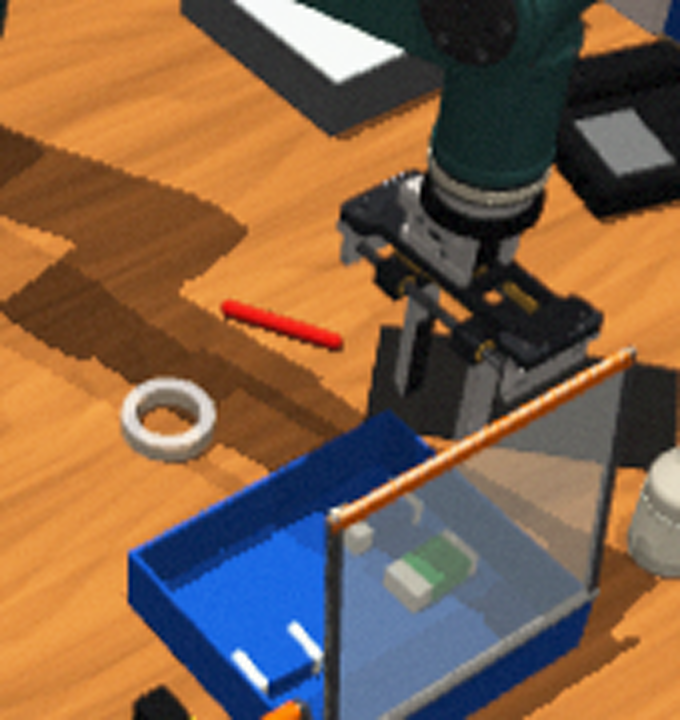

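Request:
servo_tool:
  targets: "0.52 0.002 -0.01 0.13 0 0 0.001; 0.52 0.002 -0.01 0.26 0 0 0.001; 0.52 0.002 -0.01 0.39 0 0 0.001; 0.52 0.002 -0.01 0.51 0 0 0.001; 0.52 0.002 -0.01 0.528 0 0 0.001; 0.52 0.03 -0.009 0.535 0 0 0.001; 0.52 0.06 -0.009 0.545 0 0 0.001; 0.52 0.084 -0.009 0.552 0 0 0.001; 0.52 0.084 -0.009 0.552 0 0 0.001; 0.52 0.084 -0.009 0.552 0 0 0.001"

```text
time: 16.18
tool_pos: [0.6078, 0.2071, -0.0041]
ee_rot: [-3.141, -0.004, 0.014]
wrist_force: [-0.7, 0.6, 0.5]
width: 0.0488
```

```bash
python3 plan.py .6056,.2064,-.020,.016;python3 - <<'E'
from ov import *
crop(vision.snapshot("scene"),260,100,420,260,5,"pics/e2.png")
crop(vision.snapshot("top"),160,90,280,240,4,"pics/e3.png")
E
```

```text
t 16.18 tcp [ 0.6078  0.2071 -0.0041] rot [-3.141 -0.004  0.014] F [-0.7  0.6  0.5] w 0.0488
[-0.0092  0.0026  0.0638] [-0.     -0.0011 -0.0007] rows 0.4
```

View pics/e2.png

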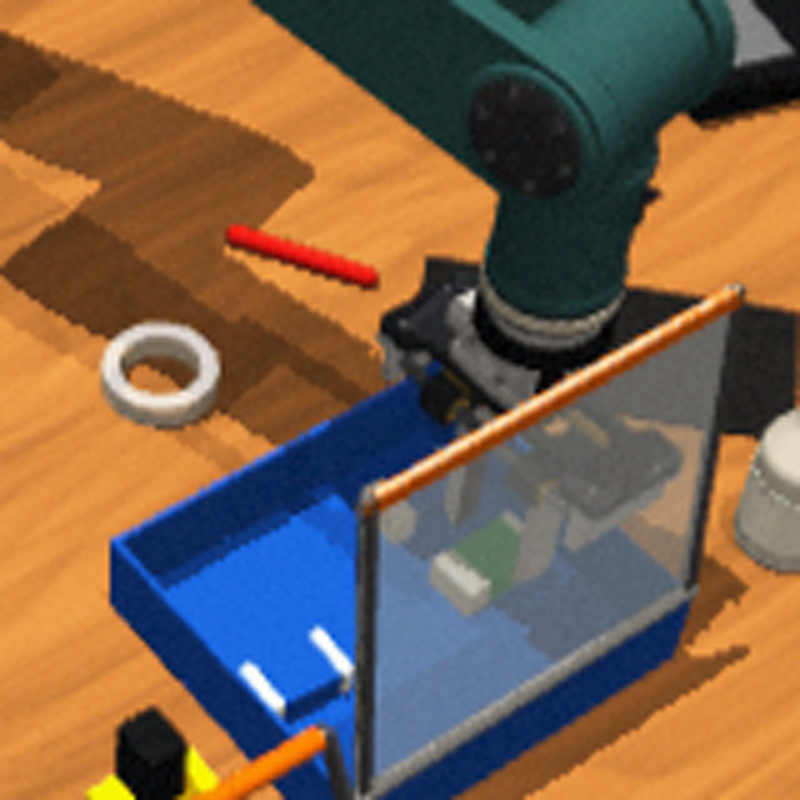

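View pics/e3.png

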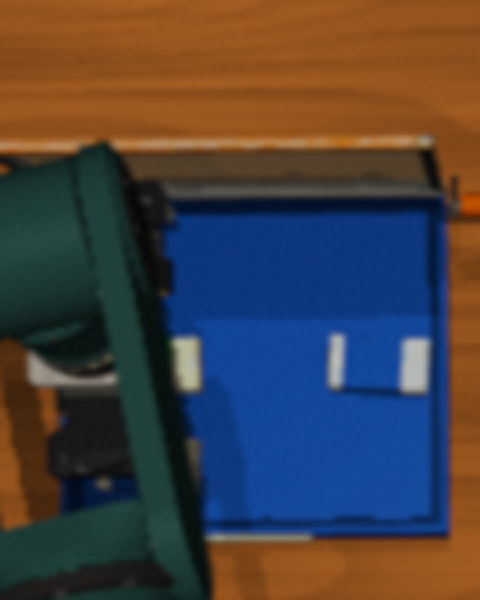

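Request:
servo_tool:
  targets: "0.52 -0.009 0.003 0.03 0 -0.001 0; 0.52 -0.009 0.003 0.063 0 -0.001 0; 0.52 -0.009 0.003 0.063 0 -0.001 0; 0.52 -0.009 0.003 0.063 0 -0.001 0; 0.1 -0.009 0.003 0.063 0 -0.001 0; 0.1 -0.009 0.003 0.063 0 -0.001 0; 0.1 -0.009 0.003 0.063 0 -0.001 0; 0.1 -0.009 0.003 0.063 0 -0.001 0; 0.1 -0.009 0.003 0.063 0 -0.001 0; 0.1 -0.009 0.003 0.063 0 -0.001 0"

```text
time: 17.12
tool_pos: [0.6039, 0.2062, -0.0216]
ee_rot: [3.141, 0.002, 0.014]
wrist_force: [0.4, -0.0, 1.0]
width: 0.0334
```

```bash
python3 plan.py .6039,.2062,-.01,.016 .580,.2062,.01,.016 .575,.2,.15,.016 .56,-.03,.15,.03
```

```text
t 17.12 tcp [ 0.6039  0.2062 -0.0216] rot [3.141e+00 2.000e-03 1.400e-02] F [ 0.4 -0.   1. ] w 0.0334
[-0.0002 -0.0001 -0.0463] [ 0.0002  0.0008 -0.0006] rows 0.3
[-0.096  -0.0014 -0.126 ] [ 0.0002  0.0008 -0.0006] rows 0.9
[-0.1177  0.0234 -0.686 ] [ 0.0002  0.0008 -0.0006] rows 4.2
[-0.1907  0.9425 -0.6853] [ 0.0002  0.0008 -0.0051] rows 7.1
```

Request:
servo_tool:
  targets: "0.1 0 0 -0.046 0 0 0; 0.1 -0.04 0 -0.08 0 0 0; 0.1 -0.096 0 -0.126 0 0.001 0; 0.1 -0.1 0 -0.24 0 0.001 0; 0.1 -0.11 0.01 -0.36 0 0.001 0; 0.1 -0.115 0.02 -0.48 0 0.001 0; 0.1 -0.117 0.023 -0.6 0 0.001 0; 0.1 -0.118 0.1 -0.686 0 0.001 0; 0.1 -0.13 0.24 -0.686 0 0.001 -0.002; 0.1 -0.15 0.4 -0.686 0 0.001 -0.003; 0.1 -0.16 0.56 -0.686 0 0.001 -0.004; 0.1 -0.17 0.72 -0.686 0 0.001 -0.005"

```text
time: 18.12
tool_pos: [0.564, 0.0243, 0.1514]
ee_rot: [3.141, -0.002, 0.031]
wrist_force: [0.7, 0.2, -0.1]
width: 0.0336
```

```bash
python3 plan.py .567,-.10,.13,.0523
```

```text
t 18.12 tcp [0.564  0.0243 0.1514] rot [ 3.141e+00 -2.000e-03  3.100e-02] F [ 0.7  0.2 -0.1] w 0.0336
[-0.0037  0.4971  0.0861] [ 0.0003 -0.0007 -0.0068] rows 3.0
```

Request:
servo_tool:
  targets: "0.1 0 0.14 0.02 0 0 -0.003; 0.1 0 0.28 0.04 0 0 -0.007; 0.1 -0.003 0.42 0.06 0 0 -0.007; 0.1 -0.003 0.56 0.08 0 0 -0.007; 0.1 -0.003 0.7 0.086 0 0 -0.007; 0.1 -0.003 0.8 0.1 0 0 -0.007; 0.1 -0.003 0.8 0.1 0 0 -0.007; 0.1 -0.003 0.8 0.1 0 0 -0.007"

```text
time: 18.78
tool_pos: [0.5691, -0.1755, 0.1253]
ee_rot: [3.141, -0.0, 0.049]
wrist_force: [-1.0, 0.0, 0.1]
width: 0.0336
```

```bash
python3 plan.py .5671,-.2813,.05,.0523 .5671,-.2813,-.0,.0523 .5671,-.2813,-.02,.0523; python3 - <<'E'
from ov import *
crop(vision.snapshot("scene"),100,180,300,340,4,"pics/e4.png")
E
```

```text
t 18.78 tcp [ 0.5691 -0.1755  0.1253] rot [ 3.141 -0.     0.049] F [-1.   0.   0.1] w 0.0336
[-0.0289  0.4224  0.3014] [ 0.    -0.    -0.001] rows 3.1
[-0.029   0.4223  0.5014] [ 0.    -0.    -0.001] rows 3.9
[-0.029   0.4223  0.5814] [ 0.    -0.    -0.001] rows 4.3
```

View pics/e4.png

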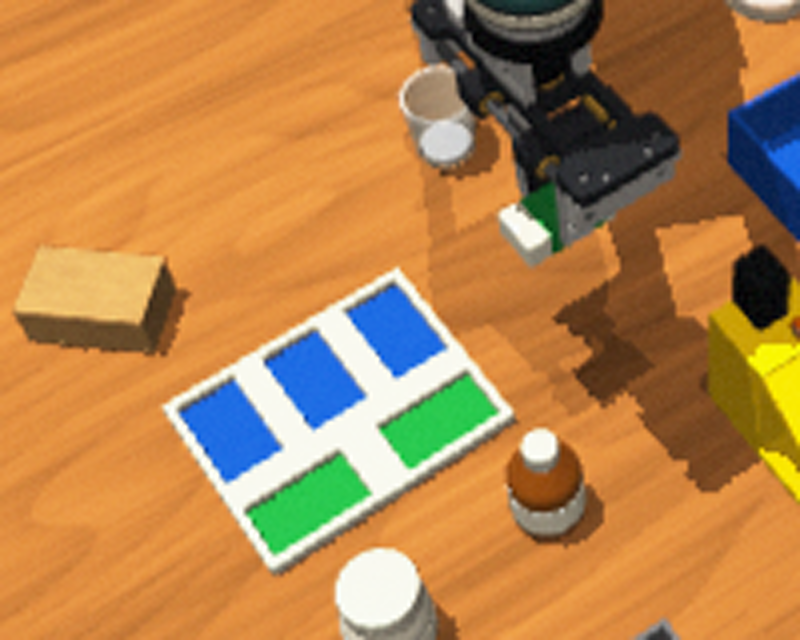

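Request:
servo_tool:
  targets: "0.1 -0.008 0.12 0.1 0 0 -0.001; 0.1 -0.016 0.24 0.2 0 0 -0.001; 0.1 -0.024 0.36 0.3 0 0 -0.001; 0.1 -0.029 0.422 0.36 0 0 -0.001; 0.1 -0.029 0.422 0.44 0 0 -0.001; 0.1 -0.029 0.422 0.49 0 0 -0.001; 0.1 -0.029 0.422 0.5 0 0 -0.001; 0.1 -0.029 0.422 0.5 0 0 -0.001; 0.1 -0.029 0.422 0.5 0 0 -0.001"

```text
time: 19.58
tool_pos: [0.5688, -0.2793, 0.0015]
ee_rot: [3.14, -0.002, 0.057]
wrist_force: [0.3, 0.8, -0.3]
width: 0.0336
```

```bash
python3 plan.py .5671,-.2813,-.02,.0523; python3 - <<'E'
from ov import *
crop(vision.snapshot("scene"),120,220,280,340,5,"pics/e5.png")
crop(vision.snapshot("top"),340,150,460,260,5,"pics/e6.png")
E
```

```text
t 19.58 tcp [ 0.5688 -0.2793  0.0015] rot [ 3.14e+00 -2.00e-03  5.70e-02] F [ 0.3  0.8 -0.3] w 0.0336
[-0.0073  0.0075  0.086 ] [ 0.0005 -0.0006  0.0013] rows 0.5
```

View pics/e5.png

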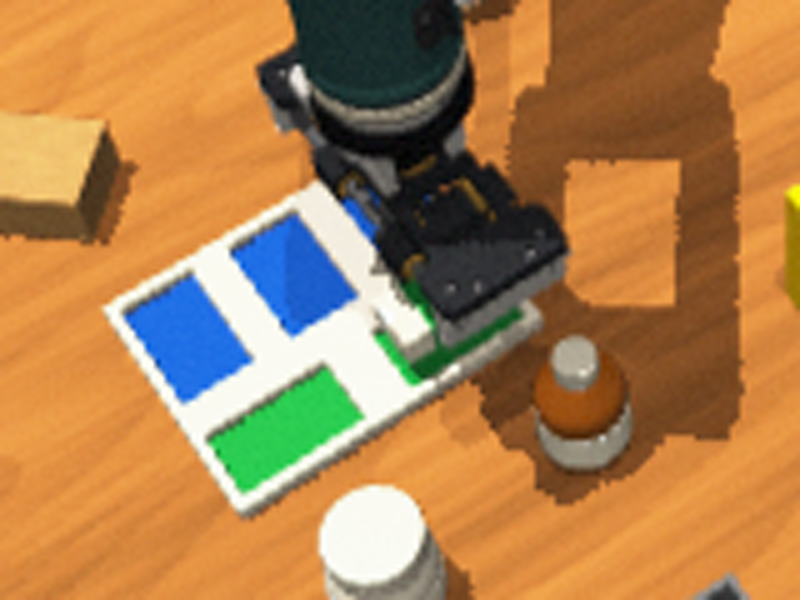

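View pics/e6.png

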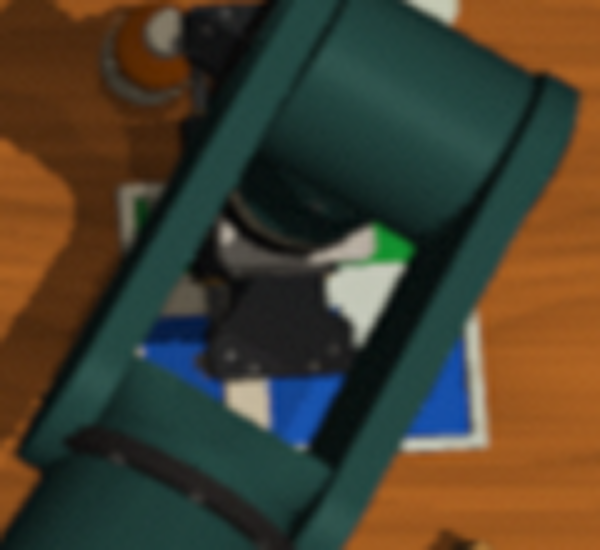

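Request:
servo_tool:
  targets: "0.1 -0.007 0.008 0.03 0 0 0.001; 0.1 -0.007 0.008 0.06 0 0 0.001; 0.1 -0.007 0.008 0.085 0 0 0.001; 0.1 -0.007 0.008 0.085 0 0 0.001; 0.1 -0.007 0.008 0.085 0 0 0.001; 0.48 -0.007 0.008 0.085 0 0 0.001; 0.48 -0.007 0.008 0.085 0 0 0.001; 0.48 -0.007 0.008 0.085 0 0 0.001; 0.48 -0.007 0.008 0.085 0 0 0.001; 0.48 -0.007 0.008 0.085 0 0 0.001"

```text
time: 20.52
tool_pos: [0.5662, -0.2823, -0.0209]
ee_rot: [3.141, -0.0, 0.052]
wrist_force: [-0.7, -0.0, 0.0]
width: 0.045
```

```bash
python3 plan.py .5671,-.2813,-.02,.0523 .53,-.2,.15,.03 .5,-.05,.15,.03
```

```text
t 20.52 tcp [ 0.5662 -0.2823 -0.0209] rot [ 3.141 -0.     0.052] F [-0.7 -0.   0. ] w 0.0450
[ 0.0039 -0.0038 -0.0037] [ 0.0003 -0.0001 -0.0002] rows 0.0
[-0.1272 -0.3357 -0.684 ] [ 0.0003 -0.0001  0.0069] rows 4.6
[-0.216  -0.9411 -0.6845] [ 0.0003 -0.0001  0.0069] rows 7.1
```

Release done; retreat up and back towards the bin, then look.

Request:
servo_tool:
  targets: "0.5 0 0 -0.1 0 0 0; 0.5 0 0 -0.24 0 0 0; 0.5 0 0 -0.4 0 0 0; 0.5 0 -0.1 -0.56 0 0 0.002; 0.5 -0.12 -0.3 -0.684 0 0 0.005; 0.5 -0.15 -0.46 -0.684 0 0 0.007; 0.5 -0.18 -0.62 -0.684 0 0 0.007; 0.5 -0.2 -0.78 -0.684 0 0 0.007; 0.5 -0.216 -0.94 -0.684 0 0 0.007; 0.5 -0.216 -0.94 -0.684 0 0 0.007"

```text
time: 21.35
tool_pos: [0.4989, -0.0464, 0.1507]
ee_rot: [-3.141, -0.002, 0.033]
wrist_force: [-0.4, 0.9, -0.3]
width: 0.0471
```

```bash
python3 plan.py .541,.2065,.13,.016 ; python3 - <<'E'
from ov import *
import pickle
S={n:vision.snapshot(n) for n in ["scene","top"]}; pickle.dump(S,open("S2.pkl","wb"))
crop(S["top"],340,150,460,260,5,"pics/e7.png"); crop(S["scene"],120,140,420,340,2.6,"pics/e8.png")
E
```

```text
t 21.35 tcp [ 0.4989 -0.0464  0.1507] rot [-3.141e+00 -2.000e-03  3.300e-02] F [-0.4  0.9 -0.3] w 0.0471
[ 0.2012 -1.0054  0.0839] [-0.0003 -0.0005  0.0053] rows 6.2
```

View pics/e7.png

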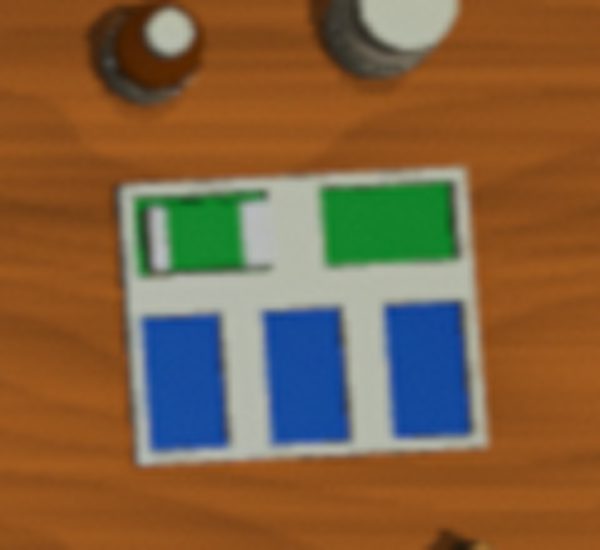

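View pics/e8.png

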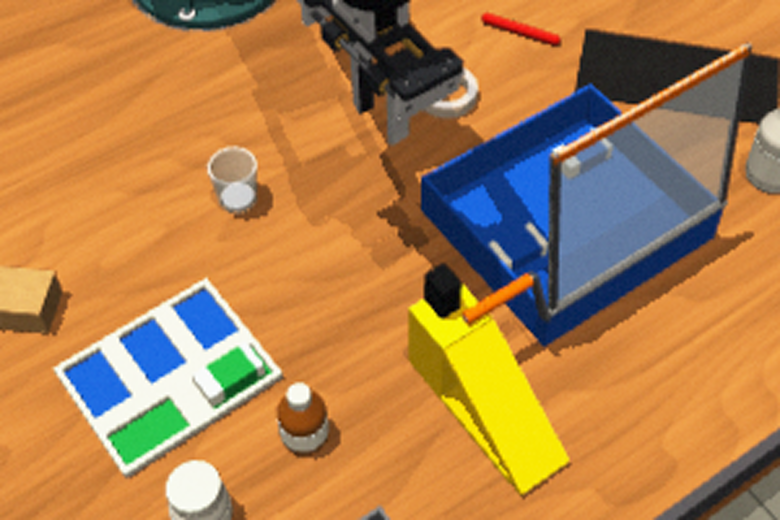

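```bash
python3 - <<'E'
from fit import *
import pickle
S=pickle.load(open("S2.pkl","rb"))
crop(S["scene"],180,250,260,310,9,"pics/e9.png")
k=C((340,150),5)
P=np.array([p2w(S["top"],*k(*q),.023) for q in [(148,206),(268,200),(270,265),(151,271)]]); print(P.mean(0),P[:,:2])
Q=np.array([p2w(S["top"],*k(*q),.011) for q in [(139,198),(265,191),(269,266),(144,275)]]); print(Q.mean(0))
E
```

```text
[ 0.56373853 -0.28032824  0.023     ] [[ 0.57931959 -0.24845037]
 [ 0.58253638 -0.3114459 ]
 [ 0.54815978 -0.31187057]
 [ 0.54493836 -0.24954611]]
[ 0.56683357 -0.28000491  0.011     ]
```

View pics/e9.png

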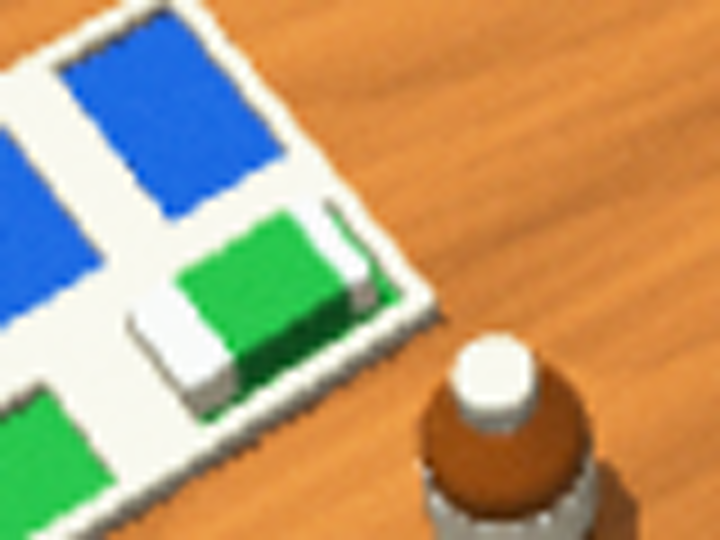

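Request:
servo_tool:
  targets: "0.52 0.03 -0.15 0.01 0 0 0.001; 0.52 0.06 -0.3 0.02 0 0 0.002; 0.52 0.09 -0.45 0.03 0 0 0.003; 0.52 0.12 -0.6 0.04 0 0 0.004; 0.52 0.16 -0.75 0.06 0 0 0.005; 0.52 0.2 -0.9 0.08 0 0 0.005; 0.52 0.21 -1 0.084 0 0 0.005; 0.52 0.21 -1 0.084 0 0 0.005; 0.52 0.21 -1 0.084 0 0 0.005"

```text
time: 22.2
tool_pos: [0.5454, 0.2011, 0.1278]
ee_rot: [3.14, 0.001, 0.015]
wrist_force: [-0.0, -0.4, 0.0]
width: 0.0488
```

```bash
python3 plan.py .542,.2065,.0,.016 .542,.2065,-.02,.016 ; python3 - <<'E'
from ov import *
S={n:vision.snapshot(n) for n in ["scene","top"]}
crop(S["scene"],250,80,430,260,4,"pics/f1.png")
E
```

```text
t 22.20 tcp [0.5454 0.2011 0.1278] rot [3.14e+00 1.00e-03 1.50e-02] F [-0.  -0.4  0. ] w 0.0488
[-0.0127 -0.0229  0.5111] [ 0.0006  0.0002 -0.0002] rows 3.1
[-0.0127 -0.023   0.5911] [ 0.0006  0.0002 -0.0002] rows 3.5
```

View pics/f1.png

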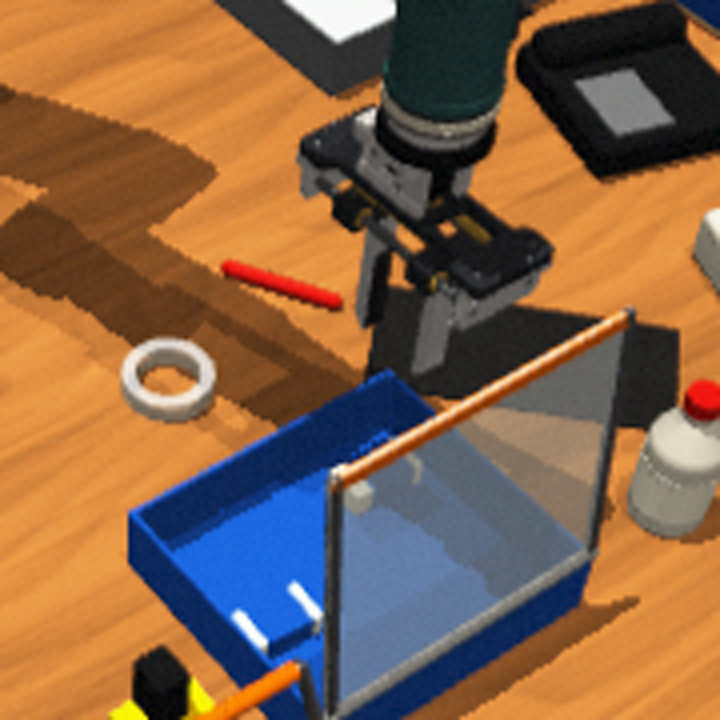

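Request:
servo_tool:
  targets: "0.52 -0.013 -0.023 0.12 0 0 0; 0.52 -0.013 -0.023 0.25 0 0 0; 0.52 -0.013 -0.023 0.38 0 0 0; 0.52 -0.013 -0.023 0.5 0 0 0; 0.52 -0.013 -0.023 0.56 0 0 0; 0.52 -0.013 -0.023 0.587 0 0 0; 0.52 -0.013 -0.023 0.587 0 0 0; 0.1 -0.013 -0.023 0.587 0 0 0; 0.1 -0.013 -0.023 0.587 0 0 0; 0.1 -0.013 -0.023 0.587 0 0 0; 0.1 -0.013 -0.023 0.587 0 0 0; 0.1 -0.013 -0.023 0.587 0 0 0"

```text
time: 23.3
tool_pos: [0.5435, 0.2069, -0.0159]
ee_rot: [3.141, -0.004, 0.014]
wrist_force: [0.2, -1.2, 5.0]
width: 0.0335
```

```bash
python3 plan.py .54,.2,.15,.016 .53,-.02,.15,-.5
```

```text
t 23.30 tcp [ 0.5435  0.2069 -0.0159] rot [ 3.141 -0.004  0.014] F [ 0.2 -1.2  5. ] w 0.0335
[-0.0114  0.0276 -0.6635] [ 0.0001 -0.0014 -0.0006] rows 4.0
[-0.064   0.9069 -0.6634] [-0.0002 -0.0014  0.1637] rows 6.7
```

Request:
servo_tool:
  targets: "0.1 0 0 -0.08 0 0 0; 0.1 0 0 -0.2 0 0 0; 0.1 -0.01 0 -0.34 0 -0.001 0; 0.1 -0.011 0.02 -0.48 0 -0.001 0; 0.1 -0.02 0.08 -0.6 0 -0.001 0; 0.1 -0.02 0.2 -0.663 0 -0.001 0.04; 0.1 -0.03 0.34 -0.663 0 -0.001 0.08; 0.1 -0.04 0.48 -0.663 0 -0.001 0.12; 0.1 -0.05 0.62 -0.663 0 -0.001 0.15; 0.1 -0.06 0.76 -0.663 0 -0.001 0.19; 0.1 -0.06 0.9 -0.663 0 -0.001 0.22; 0.1 -0.06 0.9 -0.663 0 -0.001 0.24"

```text
time: 24.3
tool_pos: [0.5295, -0.0239, 0.1477]
ee_rot: [3.138, 0.0, -0.75]
wrist_force: [1.3, 0.2, -0.6]
width: 0.0335
```

```bash
python3 plan.py .51,-.18,.13,-1.518; python3 - <<'E'
from ov import *
S={n:vision.snapshot(n) for n in ["scene","top"]}
crop(S["scene"],180,80,350,240,4,"pics/f2.png")
E
```

```text
t 24.30 tcp [ 0.5295 -0.0239  0.1477] rot [ 3.138  0.    -0.75 ] F [ 1.3  0.2 -0.6] w 0.0335
[0.3688 0.5097 0.0728] [ 0.0012 -0.0005  0.2443] rows 6.1
```

View pics/f2.png

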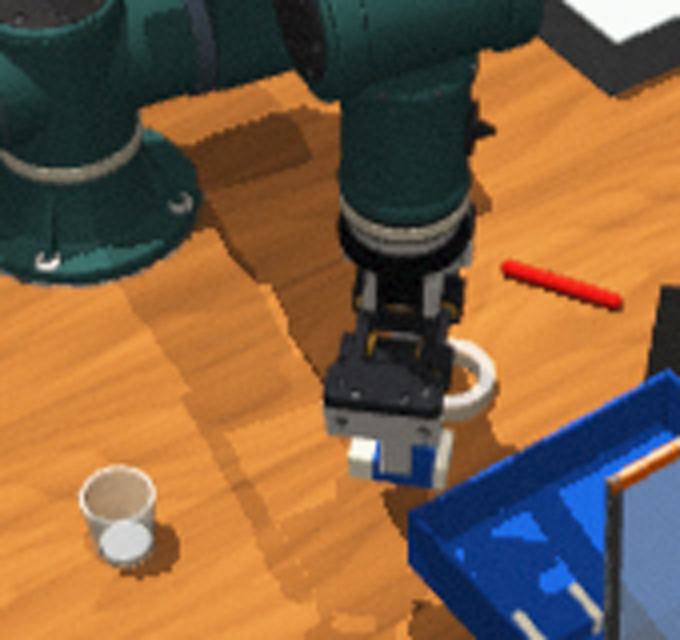

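Request:
servo_tool:
  targets: "0.1 0.06 0.08 0.01 0 0 0.04; 0.1 0.12 0.17 0.02 0 0 0.08; 0.1 0.18 0.25 0.03 0 0 0.12; 0.1 0.24 0.34 0.05 0 0 0.16; 0.1 0.3 0.42 0.06 0 0 0.2; 0.1 0.369 0.51 0.073 0.001 0 0.244; 0.1 0.369 0.51 0.073 0.001 0 0.244; 0.1 0.369 0.51 0.073 0.001 0 0.244; 0.1 0.369 0.51 0.073 0.001 0 0.244"

```text
time: 25.15
tool_pos: [0.5123, -0.1732, 0.1295]
ee_rot: [-3.141, 0.003, -1.503]
wrist_force: [0.7, -0.3, -1.2]
width: 0.0339
```

```bash
python3 plan.py .4909,-.2715,.0,-1.518; python3 - <<'E'
from ov import *
S={n:vision.snapshot(n) for n in ["scene","top"]}
crop(S["scene"],140,140,280,260,5,"pics/f3.png")
E
```

```text
t 25.15 tcp [ 0.5123 -0.1732  0.1295] rot [-3.141e+00  3.000e-03 -1.503e+00] F [ 0.7 -0.3 -1.2] w 0.0339
[0.3879 0.1122 0.5167] [-0.0001  0.0009  0.0049] rows 3.9
```

View pics/f3.png

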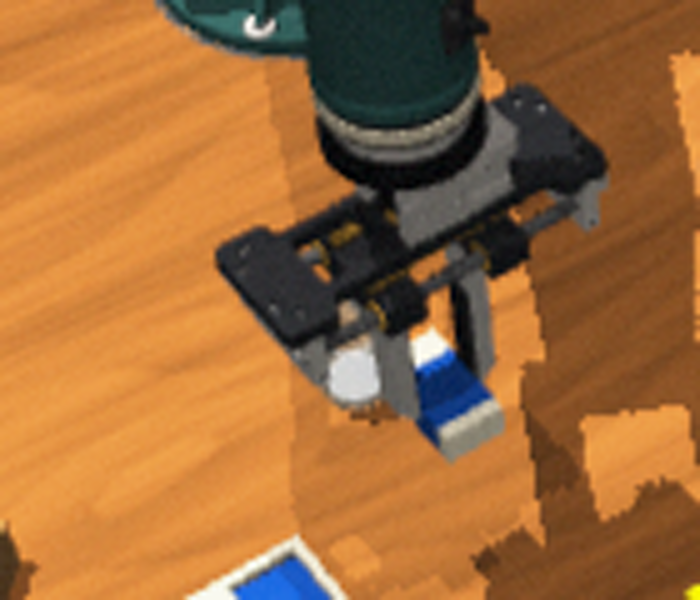

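```bash
python3 - <<'E'
from ov import *
S={n:vision.snapshot(n) for n in ["scene","top"]}
crop(S["scene"],210,195,250,240,14,"pics/f4.png"); 
o=get_obs(); p=np.array(o["tool_pos"])+[0,0,.0343-.0145+.02]
# predicted top face corners
for a in (-.032,.032):
  for b in (-.017,.017):
    c,s=np.cos(.068),np.sin(.068); q=p+[c*a-s*b,s*a+c*b,0]; print(a,b,((w2p(S["scene"],q)-[210,195]+.5)*14).round())
E
```

```text
-0.032 -0.017 [ 74. 247.]
-0.032 0.017 [228. 158.]
0.032 -0.017 [274. 468.]
0.032 0.017 [430. 373.]
```

View pics/f4.png

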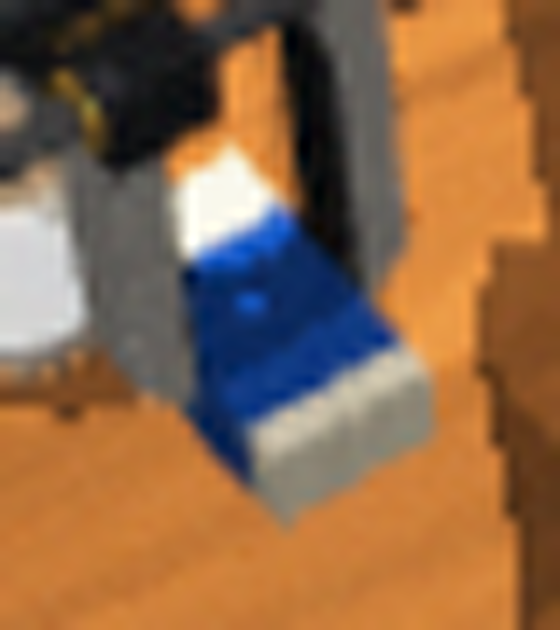

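Request:
servo_tool:
  targets: "0.1 0.1 0.03 0.06 0 0 0.002; 0.1 0.22 0.06 0.14 0 0 0.004; 0.1 0.33 0.1 0.24 0 0 0.005; 0.1 0.388 0.112 0.36 0 0.001 0.005; 0.1 0.388 0.112 0.45 0 0.001 0.005; 0.1 0.388 0.112 0.5 0 0.001 0.005; 0.1 0.388 0.112 0.51 0 0.001 0.005; 0.1 0.388 0.112 0.51 0 0.001 0.005; 0.1 0.388 0.112 0.51 0 0.001 0.005"

```text
time: 26.1
tool_pos: [0.4917, -0.2729, 0.0034]
ee_rot: [-3.139, -0.003, -1.521]
wrist_force: [0.1, 0.2, 0.1]
width: 0.0338
```

```bash
python3 plan.py .4909,-.2715,-.013,-1.518; python3 - <<'E'
from ov import *
S={n:vision.snapshot(n) for n in ["scene","top"]}
crop(S["scene"],130,220,250,320,6,"pics/f5.png")
E
```

```text
t 26.10 tcp [ 0.4917 -0.2729  0.0034] rot [-3.139e+00 -3.000e-03 -1.521e+00] F [0.1 0.2 0.1] w 0.0338
[-0.006   0.0029  0.0657] [-0.0008 -0.001  -0.0008] rows 0.4
```

View pics/f5.png

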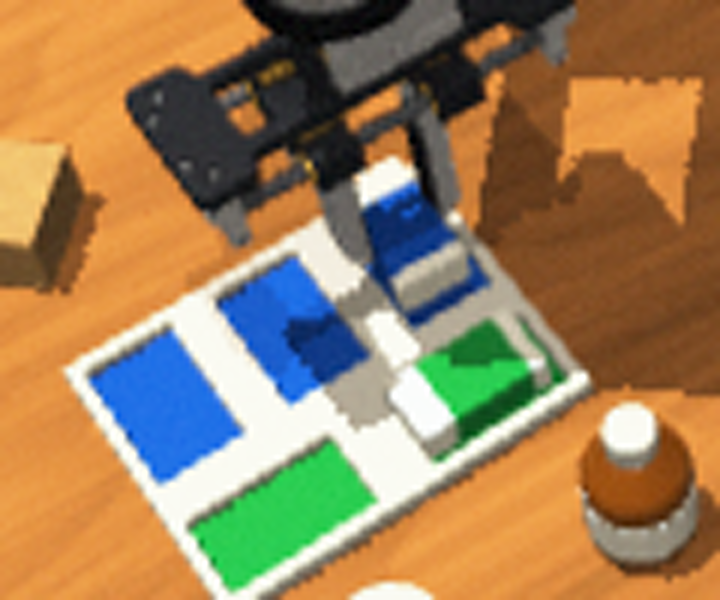

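Request:
servo_tool:
  targets: "0.1 -0.006 0.003 0.025 -0.001 -0.001 -0.001; 0.1 -0.006 0.003 0.05 -0.001 -0.001 -0.001; 0.1 -0.006 0.003 0.068 -0.001 -0.001 -0.001; 0.1 -0.006 0.003 0.068 -0.001 -0.001 -0.001; 0.1 -0.006 0.003 0.068 -0.001 -0.001 -0.001"

```text
time: 26.62
tool_pos: [0.489, -0.2713, -0.0159]
ee_rot: [3.138, 0.003, -1.519]
wrist_force: [0.2, 0.4, -0.1]
width: 0.0332
```

```bash
python3 plan.py .4909,-.2715,-.02,-1.518; python3 - <<'E'
from ov import *
S={n:vision.snapshot(n) for n in ["scene","top"]}
crop(S["scene"],160,220,240,290,9,"pics/f6.png")
E
```

```text
t 26.62 tcp [ 0.489  -0.2713 -0.0159] rot [ 3.138e+00  3.000e-03 -1.519e+00] F [ 0.2  0.4 -0.1] w 0.0332
[ 0.0013 -0.0075  0.0165] [ 0.0012  0.0008 -0.0003] rows 0.1
```

View pics/f6.png

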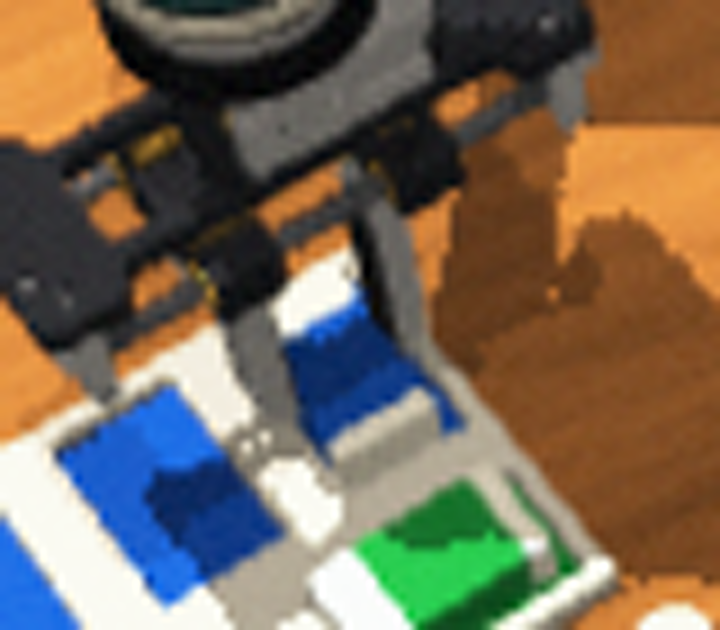

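Request:
servo_tool:
  targets: "0.1 0.001 -0.007 0.006 0.001 0.001 0; 0.1 0.001 -0.007 0.012 0.001 0.001 0; 0.1 0.001 -0.007 0.012 0.001 0.001 0; 0.1 0.001 -0.007 0.012 0.001 0.001 0"

```text
time: 27.05
tool_pos: [0.4916, -0.2718, -0.0169]
ee_rot: [-3.141, -0.002, -1.519]
wrist_force: [-2.0, 1.3, 5.2]
width: 0.0331
```

Request:
servo_tool:
  targets: "0.48 0 0 -0.004 0 0 0; 0.48 0 0 -0.004 0 0 0; 0.48 0 0 -0.004 0 0 0; 0.48 0 0 -0.004 0 0 0; 0.48 0 0 -0.1 0 0 0; 0.48 0 0 -0.26 0 0 0; 0.48 0 0 -0.42 0 0 0; 0.48 0 0 -0.58 0 0 0; 0.48 -0.16 0 -0.68 0 0 0; 0.48 -0.32 0 -0.68 0 0 -0.04; 0.48 -0.48 0.02 -0.68 0 0 -0.08; 0.48 -0.6 0.04 -0.68 0 0 -0.12"

```text
time: 28.05
tool_pos: [0.4734, -0.12, 0.1524]
ee_rot: [-3.14, -0.002, -1.137]
wrist_force: [0.7, -0.4, 0.1]
width: 0.0448
```

```bash
python3 plan.py .56,.02,.15,.016 ; python3 - <<'E'
from ov import *
import pickle
S={n:vision.snapshot(n) for n in ["scene","top"]}; pickle.dump(S,open("S3.pkl","wb"))
crop(S["top"],340,150,460,260,5,"pics/f7.png"); crop(S["scene"],120,140,420,340,2.6,"pics/f8.png")
E
```

```text
t 28.05 tcp [ 0.4734 -0.12    0.1524] rot [-3.140e+00 -2.000e-03 -1.137e+00] F [ 0.7 -0.4  0.1] w 0.0448
[-0.3628 -0.5496  0.0097] [-1.000e-04 -8.000e-04 -3.672e-01] rows 9.2
```

View pics/f7.png

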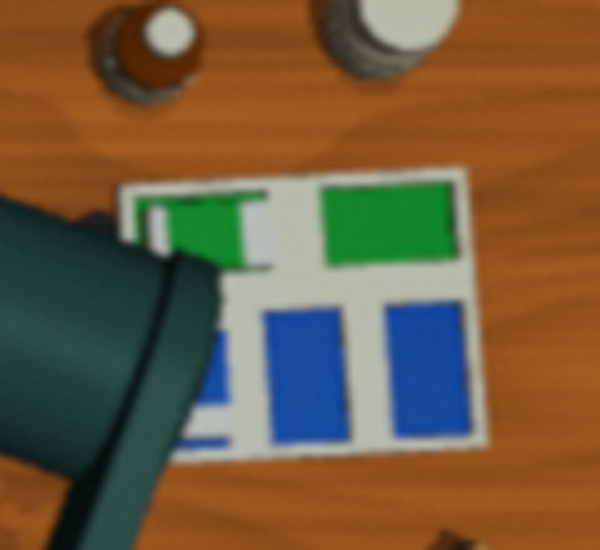

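View pics/f8.png

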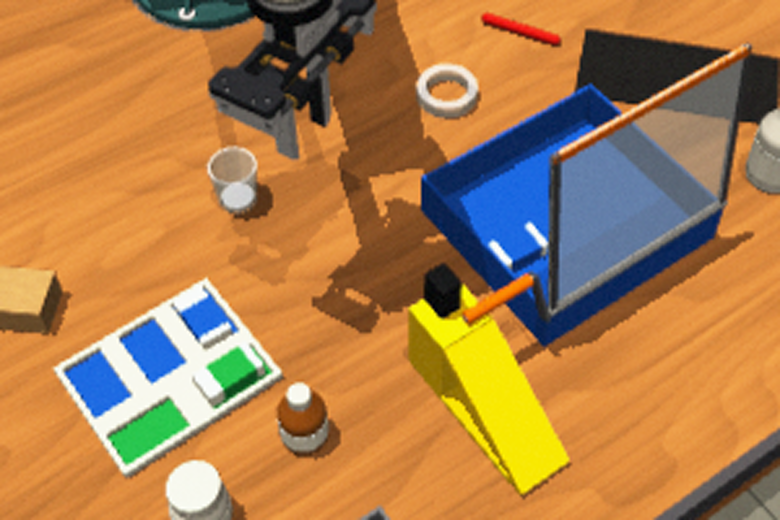

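Request:
servo_tool:
  targets: "0.52 -0.04 -0.06 0.01 0 0 -0.04; 0.52 -0.08 -0.12 0.01 0 0 -0.08; 0.52 -0.12 -0.18 0.01 0 0 -0.12; 0.52 -0.16 -0.24 0.01 0 0 -0.16; 0.52 -0.2 -0.3 0.01 0 0 -0.2; 0.52 -0.24 -0.36 0.01 0 0 -0.24; 0.52 -0.28 -0.42 0.01 0 0 -0.28; 0.52 -0.32 -0.48 0.01 0 0 -0.32; 0.52 -0.363 -0.55 0.01 0 -0.001 -0.364; 0.52 -0.363 -0.55 0.01 0 -0.001 -0.364; 0.52 -0.363 -0.55 0.01 0 -0.001 -0.364; 0.52 -0.363 -0.55 0.01 0 -0.001 -0.364"

```text
time: 29.15
tool_pos: [0.5608, 0.0163, 0.1484]
ee_rot: [3.141, 0.003, -0.004]
wrist_force: [-0.6, -0.1, 0.6]
width: 0.0488
```

```bash
python3 plan.py .587,.0537,.13,.0 .587,.0537,0,.0 .6083,.0537,-.005,.0
```

```text
t 29.15 tcp [0.5608 0.0163 0.1484] rot [ 3.141e+00  3.000e-03 -4.000e-03] F [-0.6 -0.1  0.6] w 0.0488
[ 0.1047 -0.1501  0.0731] [ 0.0002  0.001  -0.0011] rows 1.2
[ 0.1064 -0.1504  0.5931] [ 0.0002  0.001  -0.0011] rows 3.7
[ 0.1916 -0.1507  0.6128] [ 0.0002  0.001  -0.0011] rows 4.0
```

Request:
servo_tool:
  targets: "0.52 0.06 -0.08 0.04 0 0.001 -0.001; 0.52 0.105 -0.15 0.073 0 0.001 -0.001; 0.52 0.105 -0.15 0.15 0 0.001 -0.001; 0.52 0.106 -0.15 0.28 0 0.001 -0.001; 0.52 0.106 -0.15 0.4 0 0.001 -0.001; 0.52 0.106 -0.15 0.52 0 0.001 -0.001; 0.52 0.106 -0.15 0.585 0 0.001 -0.001; 0.52 0.13 -0.15 0.595 0 0.001 -0.001; 0.52 0.16 -0.15 0.605 0 0.001 -0.001; 0.52 0.192 -0.15 0.613 0 0.001 -0.001; 0.52 0.192 -0.15 0.613 0 0.001 -0.001; 0.52 0.192 -0.15 0.613 0 0.001 -0.001"

```text
time: 30.15
tool_pos: [0.6107, 0.0545, -0.0027]
ee_rot: [-3.141, -0.004, 0.002]
wrist_force: [-0.4, -0.6, -0.1]
width: 0.0485
```

```bash
python3 plan.py .6083,.0537,-.018,.0;python3 - <<'E'
from ov import *
S={n:vision.snapshot(n) for n in ["scene","top"]}
crop(S["scene"],250,120,400,270,5,"pics/g1.png"); crop(S["top"],180,100,300,240,5,"pics/g2.png")
E
```

```text
t 30.15 tcp [ 0.6107  0.0545 -0.0027] rot [-3.141e+00 -4.000e-03  2.000e-03] F [-0.4 -0.6 -0.1] w 0.0485
[-0.0097  0.0032  0.0613] [-0.     -0.0013  0.0006] rows 0.4
```

View pics/g1.png

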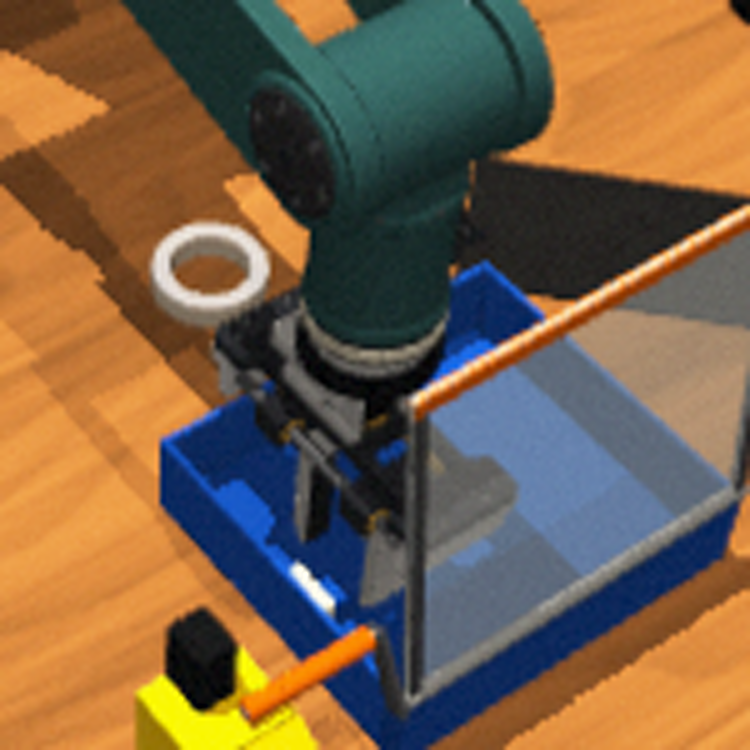

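View pics/g2.png

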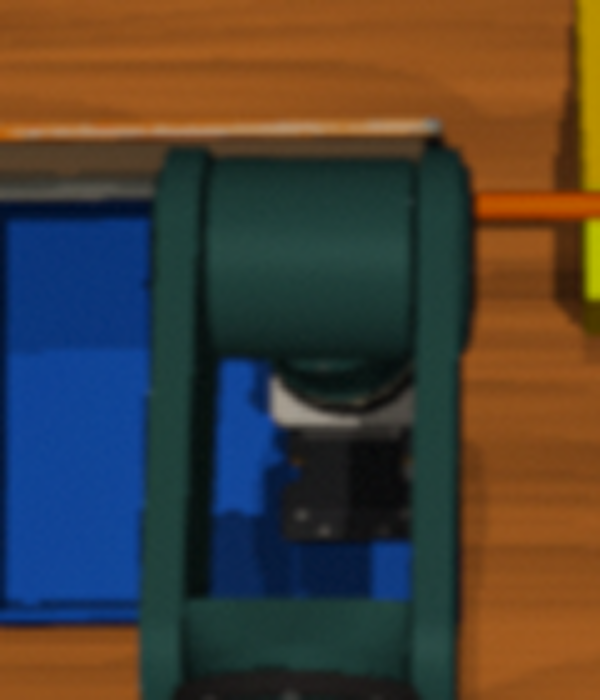

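Fingers straddle the last carton; lower and grip.

Request:
servo_tool:
  targets: "0.52 -0.01 0.003 0.03 0 -0.001 0.001; 0.52 -0.01 0.003 0.06 0 -0.001 0.001; 0.52 -0.01 0.003 0.06 0 -0.001 0.001; 0.52 -0.01 0.003 0.06 0 -0.001 0.001; 0.1 -0.01 0.003 0.06 0 -0.001 0.001; 0.1 -0.01 0.003 0.06 0 -0.001 0.001; 0.1 -0.01 0.003 0.06 0 -0.001 0.001; 0.1 -0.01 0.003 0.06 0 -0.001 0.001; 0.1 -0.01 0.003 0.06 0 -0.001 0.001; 0.1 -0.01 0.003 0.06 0 -0.001 0.001"

```text
time: 31.08
tool_pos: [0.6064, 0.0541, -0.0192]
ee_rot: [-3.141, 0.002, -0.0]
wrist_force: [-0.1, 0.2, 0.1]
width: 0.0335
```

```bash
python3 plan.py .585,.0537,.01,0 .56,.05,.15,0 .53,-.08,.15,-.6
```

```text
t 31.08 tcp [ 0.6064  0.0541 -0.0192] rot [-3.141e+00  2.000e-03 -0.000e+00] F [-0.1  0.2  0.1] w 0.0335
[-0.0859  0.0016 -0.1167] [-0.0001  0.0005 -0.0001] rows 0.9
[-0.1868  0.0164 -0.6766] [-0.0001  0.0005 -0.0001] rows 4.2
[-0.3066  0.5364 -0.6765] [1.000e-04 6.000e-04 1.909e-01] rows 5.5
```

Request:
servo_tool:
  targets: "0.1 0 0 -0.046 0 0 0; 0.1 -0.04 0 -0.08 0 0 0; 0.1 -0.086 0.001 -0.117 0 0 0; 0.1 -0.11 0.005 -0.24 0 0 0; 0.1 -0.14 0.01 -0.36 0 0 0; 0.1 -0.17 0.012 -0.48 0 0 0; 0.1 -0.187 0.016 -0.6 0 0 0; 0.1 -0.2 0.06 -0.676 0 0 0.03; 0.1 -0.22 0.18 -0.676 0 0 0.07; 0.1 -0.25 0.3 -0.676 0 0 0.11; 0.1 -0.28 0.42 -0.676 0 0 0.15; 0.1 -0.307 0.536 -0.676 0 0 0.19"

```text
time: 32.08
tool_pos: [0.5294, -0.0811, 0.151]
ee_rot: [3.141, 0.0, -0.6]
wrist_force: [0.9, -0.6, 0.2]
width: 0.0335
```

```bash
python3 plan.py .51,-.24,.13,-1.518
```

```text
t 32.08 tcp [ 0.5294 -0.0811  0.151 ] rot [ 3.141  0.    -0.6  ] F [ 0.9 -0.6  0.2] w 0.0335
[0.2952 0.5681 0.0843] [0.0003 0.     0.2921] rows 7.3
```

Request:
servo_tool:
  targets: "0.1 0.03 0.07 0.01 0 0 0.036; 0.1 0.07 0.14 0.02 0 0 0.073; 0.1 0.11 0.21 0.03 0 0 0.11; 0.1 0.14 0.28 0.04 0 0 0.146; 0.1 0.18 0.36 0.05 0 0 0.183; 0.1 0.22 0.43 0.06 0 0 0.22; 0.1 0.26 0.5 0.07 0 0 0.256; 0.1 0.295 0.568 0.084 0 0 0.292; 0.1 0.295 0.568 0.084 0 0 0.292; 0.1 0.295 0.568 0.084 0 0 0.292; 0.1 0.295 0.568 0.084 0 0 0.292"

```text
time: 33.0
tool_pos: [0.5114, -0.2383, 0.1293]
ee_rot: [3.14, 0.001, -1.51]
wrist_force: [0.4, 0.5, -0.2]
width: 0.0331
```

```bash
python3 plan.py .4922,-.335,.005,-1.518; python3 - <<'E'
from ov import *
S={n:vision.snapshot(n) for n in ["scene","top"]}
crop(S["scene"],120,180,260,310,5,"pics/g3.png")
E
```

```text
t 33.00 tcp [ 0.5114 -0.2383  0.1293] rot [ 3.14e+00  1.00e-03 -1.51e+00] F [ 0.4  0.5 -0.2] w 0.0331
[0.3817 0.0991 0.4971] [0.0005 0.0002 0.0024] rows 3.8
```

View pics/g3.png

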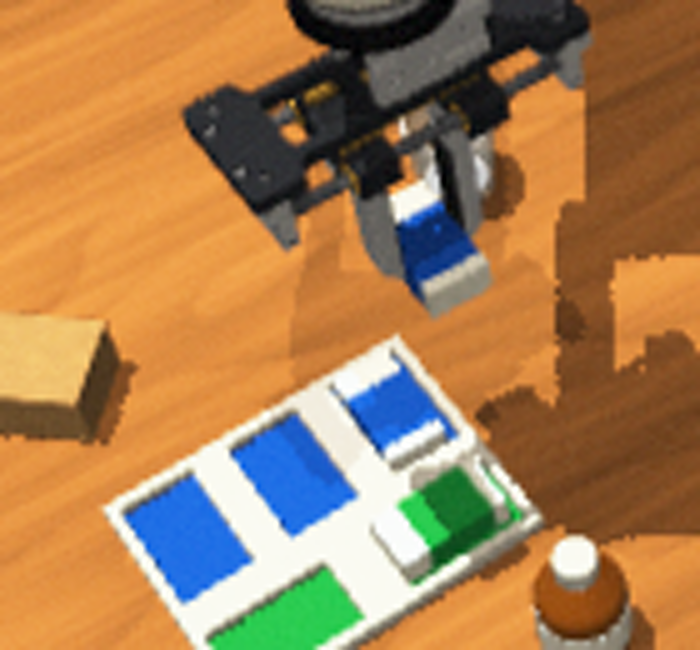

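Request:
servo_tool:
  targets: "0.1 0.1 0.03 0.06 0 0 0.001; 0.1 0.22 0.06 0.14 0 0 0.002; 0.1 0.33 0.09 0.24 0 0 0.002; 0.1 0.382 0.099 0.36 0 0 0.002; 0.1 0.382 0.099 0.45 0 0 0.002; 0.1 0.382 0.099 0.497 0 0 0.002; 0.1 0.382 0.099 0.497 0 0 0.002; 0.1 0.382 0.099 0.497 0 0 0.002; 0.1 0.382 0.099 0.497 0 0 0.002"

```text
time: 33.85
tool_pos: [0.4935, -0.3357, 0.0067]
ee_rot: [-3.141, -0.002, -1.517]
wrist_force: [0.5, 0.1, 1.0]
width: 0.0335
```

```bash
python3 plan.py .4922,-.335,-.0185,-1.518
```

```text
t 33.85 tcp [ 0.4935 -0.3357  0.0067] rot [-3.141e+00 -2.000e-03 -1.517e+00] F [0.5 0.1 1. ] w 0.0335
[-0.0034  0.005   0.1007] [-0.0002 -0.0006  0.0004] rows 0.6
```

Request:
servo_tool:
  targets: "0.1 -0.003 0.005 0.035 0 -0.001 0; 0.1 -0.003 0.005 0.07 0 -0.001 0; 0.1 -0.003 0.005 0.096 0 -0.001 0; 0.1 -0.003 0.005 0.1 0 -0.001 0; 0.1 -0.003 0.005 0.1 0 -0.001 0; 0.1 -0.003 0.005 0.1 0 -0.001 0"

```text
time: 34.35
tool_pos: [0.4903, -0.3348, -0.0209]
ee_rot: [3.139, 0.004, -1.518]
wrist_force: [-0.2, -0.1, -0.4]
width: 0.0334
```

Request:
servo_tool:
  targets: "0.48 0 0 0 0 0 0; 0.48 0 0 0 0 0 0; 0.48 0 0 0 0 0 0; 0.48 0 0 0 0 0 0; 0.48 0 0 -0.1 0 0 0; 0.48 0 0 -0.26 0 0 0; 0.48 0 0 -0.42 0 0 0; 0.48 0 0 -0.58 0 0 0; 0.48 -0.16 0.1 -0.68 0 0 0; 0.48 -0.32 0.2 -0.68 0 0 0; 0.48 -0.48 0.3 -0.68 0 0 0; 0.48 -0.64 0.4 -0.68 0 0 0"

```text
time: 35.35
tool_pos: [0.3976, -0.2022, 0.1508]
ee_rot: [3.141, 0.002, -1.519]
wrist_force: [-0.0, 0.8, -0.5]
width: 0.0449
```

Request:
servo_tool:
  targets: "0.6 -0.16 0.08 0 0 0 0; 0.6 -0.32 0.15 0 0 0 0; 0.6 -0.48 0.2 0 0 0 0; 0.6 -0.5 0.2 0 0 0 0"

```text
time: 35.68
tool_pos: [0.3396, -0.0772, 0.1509]
ee_rot: [3.141, 0.005, -1.515]
wrist_force: [1.0, 0.7, 0.6]
width: 0.0561
```

```bash
python3 plan.py .56,.02,.15,.016 ; python3 - <<'E'
from ov import *
import pickle
S={n:vision.snapshot(n) for n in ["scene","top"]}; pickle.dump(S,open("S4.pkl","wb"))
crop(S["top"],340,150,460,260,5,"pics/g4.png"); crop(S["scene"],130,210,290,330,5,"pics/g5.png")
crop(S["top"],160,60,360,240,4,"pics/g6.png"); crop(S["scene"],130,60,430,310,2.6,"pics/g7.png")
E
```

```text
t 35.68 tcp [ 0.3396 -0.0772  0.1509] rot [ 3.141  0.005 -1.515] F [1.  0.7 0.6] w 0.0561
[-0.3392 -0.9019  0.0045] [-0.001   0.0014 -0.4874] rows 12.3
```

View pics/g4.png

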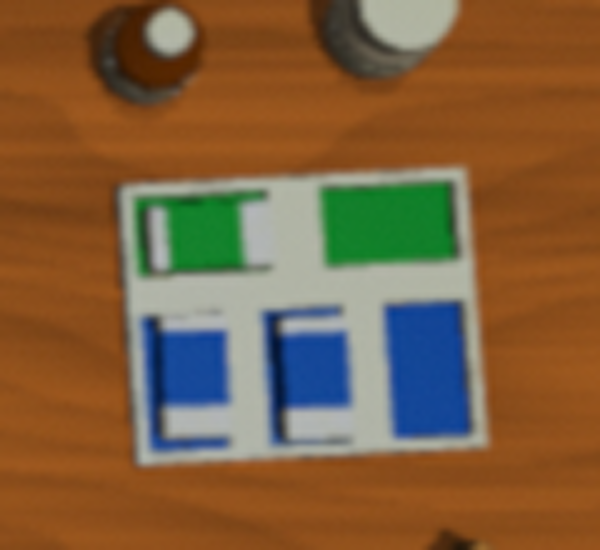

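View pics/g5.png

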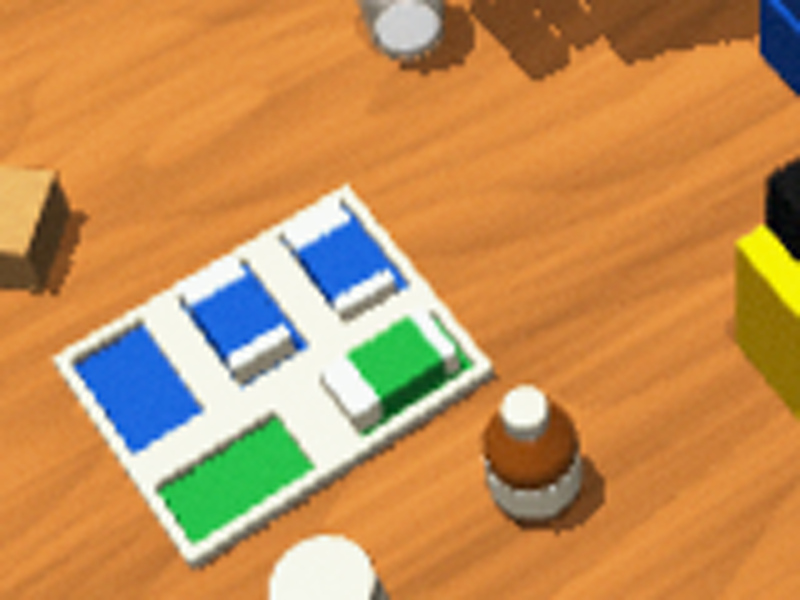

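View pics/g6.png

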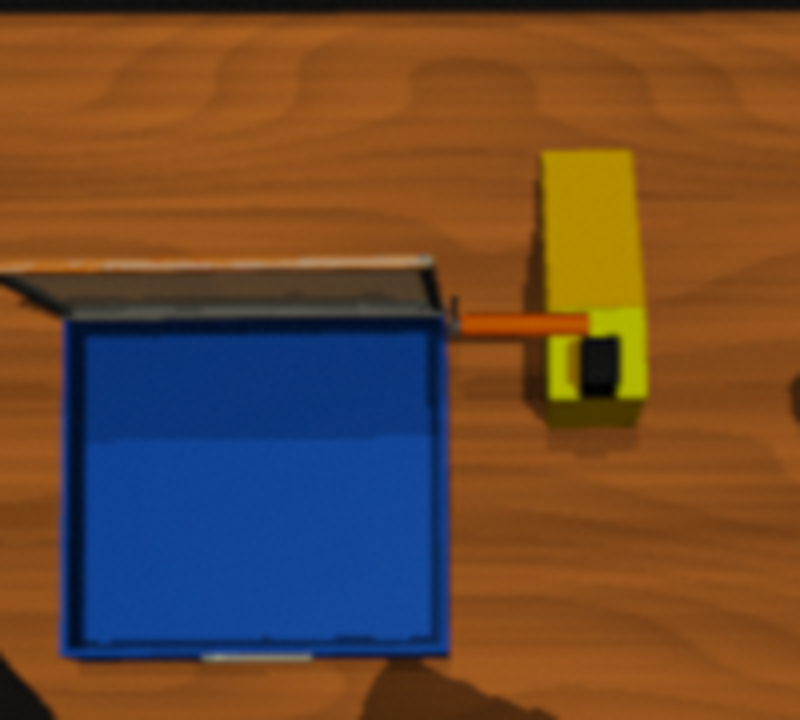

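View pics/g7.png

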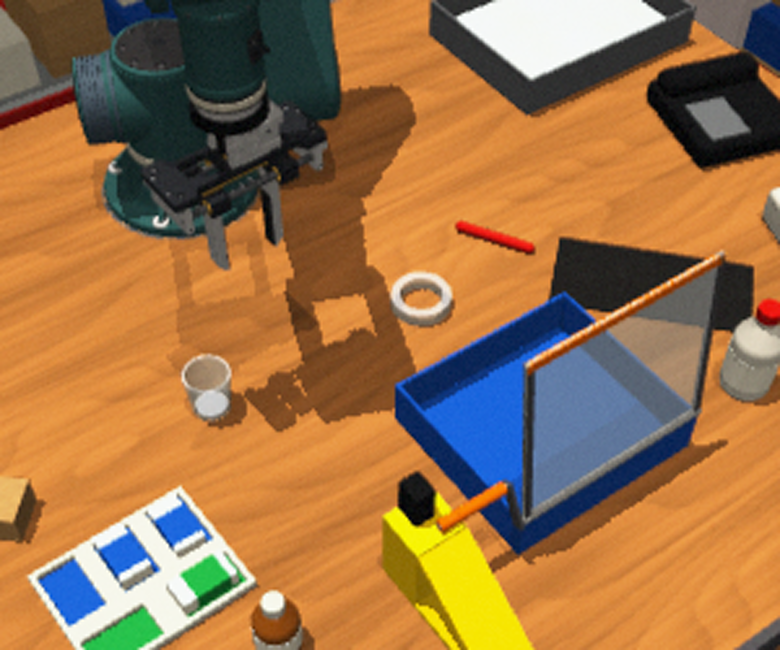

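```bash
python3 - <<'E'
from fit import *
import pickle
S=pickle.load(open("S4.pkl","rb")); k=C((160,60),4); T="top"
q=fit(S,"wedge",[(T,k(548,400),(-.095,.03,.101)),(T,k(649,398),(-.095,-.03,.101)),(T,k(644,306),(-.036,-.03,.101)),(T,k(541,152),(.093,.03,.01)),(T,k(632,150),(.093,-.03,.01))],[.74,-.08,0])
c,s=np.cos(q[2]),np.sin(q[2]); print("post",q[0]-.08*c,q[1]-.08*s)
E
python3 plan.py .45,-.09,.2,1.58
```

```text
wedge [ 0.7425 -0.0857  0.0166] res px [0.5 0.6 0.2 0.3 0.3]
post 0.6625408968623379 -0.08704848679459198
t 35.78 tcp [ 0.3416 -0.0798  0.1511] rot [-3.141e+00  2.000e-03 -1.515e+00] F [-0.3  0.8  1.5] w 0.0563
[ 0.0644 -0.4305 -0.1958] [-0.0011 -0.     -0.9851] rows 24.8
```

```bash
python3 plan.py .56,-.088,.22,-1.554
```

```text
t 35.78 tcp [ 0.3416 -0.0798  0.1511] rot [-3.141e+00  2.000e-03 -1.515e+00] F [-0.3  0.8  1.5] w 0.0563
[ 0.0808 -0.8703 -0.2758] [-0.      0.0007  0.0124] rows 5.5
```

Request:
servo_tool:
  targets: "0.5 0.01 -0.1 -0.1 0 0 0.005; 0.5 0.02 -0.25 -0.2 0 0 0.012; 0.5 0.04 -0.4 -0.276 0 0.001 0.012; 0.5 0.05 -0.56 -0.276 0 0.001 0.012; 0.5 0.07 -0.72 -0.276 0 0.001 0.012; 0.5 0.081 -0.87 -0.276 0 0.001 0.012; 0.5 0.081 -0.87 -0.276 0 0.001 0.012; 0.5 0.081 -0.87 -0.276 0 0.001 0.012"

```text
time: 36.45
tool_pos: [0.5615, -0.0917, 0.2148]
ee_rot: [3.133, 0.001, -1.557]
wrist_force: [-0.3, 0.3, 0.9]
width: 0.0469
```

```bash
python3 plan.py .665,-.087,.22,-1.554 .665,-.087,.12,-1.554
```

```text
t 36.45 tcp [ 0.5615 -0.0917  0.2148] rot [ 3.133e+00  1.000e-03 -1.557e+00] F [-0.3  0.3  0.9] w 0.0469
[-0.0129 -0.4139 -0.0242] [ 0.0028  0.0004 -0.0009] rows 2.5
[-0.0124 -0.4174  0.3758] [ 0.0028  0.0004 -0.0009] rows 3.4
```

Request:
servo_tool:
  targets: "0.5 -0.005 -0.12 -0.02 0.001 0 0; 0.5 -0.01 -0.25 -0.024 0.002 0 0; 0.5 -0.013 -0.37 -0.02 0.002 0 0; 0.5 -0.013 -0.414 0.05 0.002 0 0; 0.5 -0.013 -0.415 0.15 0.002 0 0; 0.5 -0.013 -0.417 0.28 0.002 0 0; 0.5 -0.013 -0.417 0.35 0.002 0 0; 0.5 -0.013 -0.417 0.35 0.002 0 0; 0.5 -0.013 -0.417 0.35 0.002 0 0"

```text
time: 37.2
tool_pos: [0.6629, -0.0861, 0.1309]
ee_rot: [-3.139, 0.0, -1.557]
wrist_force: [0.2, -0.5, 0.5]
width: 0.0471
```

```bash
python3 plan.py .665,-.0865,.080,-1.554; python3 - <<'E'
from ov import *
S={n:vision.snapshot(n) for n in ["scene","top"]}
crop(S["scene"],240,110,380,270,5,"pics/k1.png"); crop(S["top"],220,70,360,240,4,"pics/k2.png")
E
```

```text
t 37.20 tcp [ 0.6629 -0.0861  0.1309] rot [-3.139  0.    -1.557] F [ 0.2 -0.5  0.5] w 0.0471
[ 0.0017 -0.008   0.2037] [-0.0007  0.0001 -0.001 ] rows 1.2
```

View pics/k1.png

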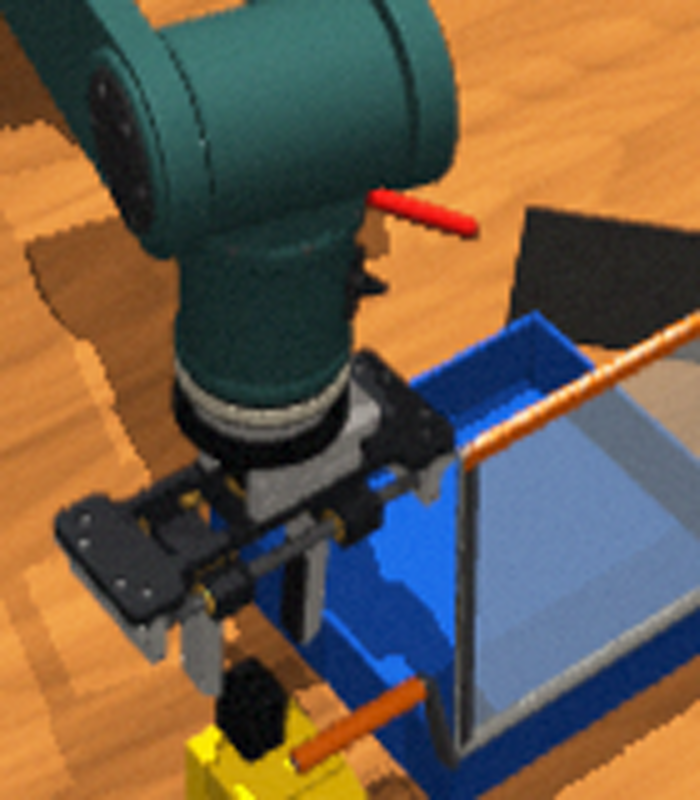

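View pics/k2.png

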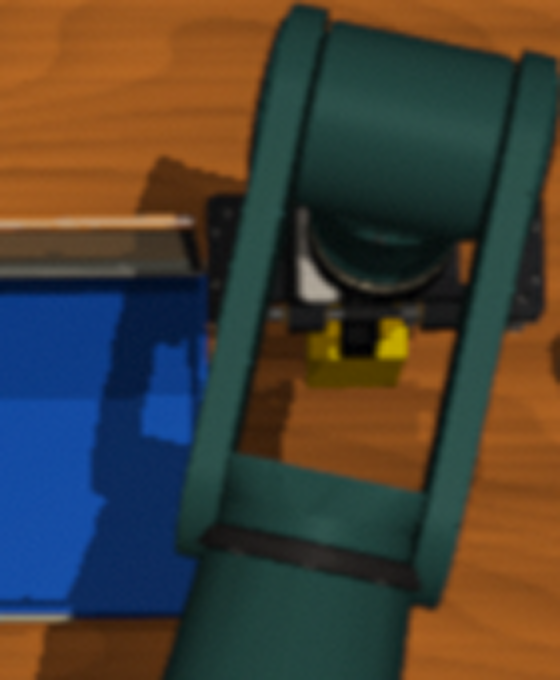

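Request:
servo_tool:
  targets: "0.5 0.001 -0.006 0.06 0 0 -0.001; 0.5 0.002 -0.008 0.13 0 0 -0.001; 0.5 0.002 -0.008 0.19 0 0 -0.001; 0.5 0.002 -0.008 0.2 0 0 -0.001; 0.5 0.002 -0.008 0.2 0 0 -0.001; 0 0.002 -0.008 0.2 0 0 -0.001; 0 0.002 -0.008 0.2 0 0 -0.001; 0 0.002 -0.008 0.2 0 0 -0.001; 0 0.002 -0.008 0.2 0 0 -0.001; 0 0.002 -0.008 0.2 0 0 -0.001; 0 0.002 -0.008 0.2 0 0 -0.001; 0 0.002 -0.008 0.2 0 0 -0.001"

```text
time: 38.3
tool_pos: [0.6671, -0.0863, 0.0827]
ee_rot: [-3.135, -0.001, -1.553]
wrist_force: [-0.3, -1.6, 4.8]
width: 0.024
```

```bash
python3 plan.py .60,-.0875,.0805,-1.554 .49,-.0895,.0815,-1.554; python3 - <<'E'
from ov import *
S={n:vision.snapshot(n) for n in ["scene","top"]}
crop(S["scene"],260,190,360,290,7,"pics/k3.png")
E
```

```text
t 38.30 tcp [ 0.6671 -0.0863  0.0827] rot [-3.135e+00 -1.000e-03 -1.553e+00] F [-0.3 -1.6  4.8] w 0.0240
[-1.000e-04  2.687e-01  7.100e-03] [-0.0021 -0.0004  0.0003] rows 1.6
[2.000e-04 7.087e-01 2.000e-04] [-0.0021 -0.0004  0.0003] rows 4.2
```

View pics/k3.png

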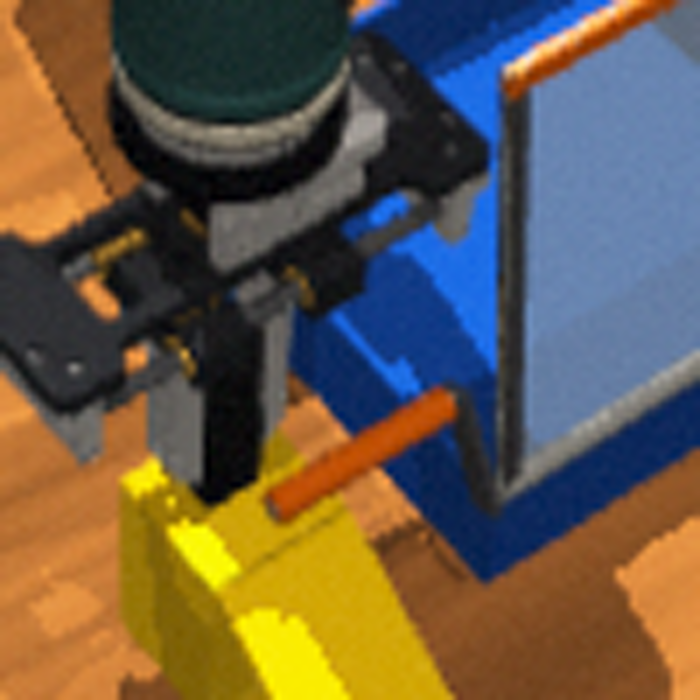

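Request:
servo_tool:
  targets: "0 0 0.04 0 0 0 0; 0 0 0.09 0 0 0 0; 0 0 0.15 0 -0.001 0 0; 0 0 0.21 0 -0.002 0 0; 0 0 0.27 0 -0.002 0 0; 0 0 0.34 0 -0.002 0 0; 0 0 0.41 0 -0.002 0 0; 0 0 0.48 0 -0.002 0 0; 0 0 0.55 0 -0.002 0 0; 0 0 0.63 0 -0.002 0 0; 0 0 0.7 0 -0.002 0 0; 0 0 0.7 0 -0.002 0 0"

```text
time: 39.4
tool_pos: [0.4909, -0.0884, 0.0829]
ee_rot: [-3.14, 0.0, -1.553]
wrist_force: [-2.6, 0.3, 9.2]
width: 0.0241
```

```bash
python3 plan.py .45,-.09,.0815,-1.554; python3 - <<'E'
from ov import *
S={n:vision.snapshot(n) for n in ["scene","top"]}
crop(S["scene"],210,110,410,280,4,"pics/k4.png")
E
```

```text
t 39.40 tcp [ 0.4909 -0.0884  0.0829] rot [-3.14   0.    -1.553] F [-2.6  0.3  9.2] w 0.0241
[0.0035 0.1635 0.0052] [-0.0004  0.      0.0003] rows 1.0
```

View pics/k4.png

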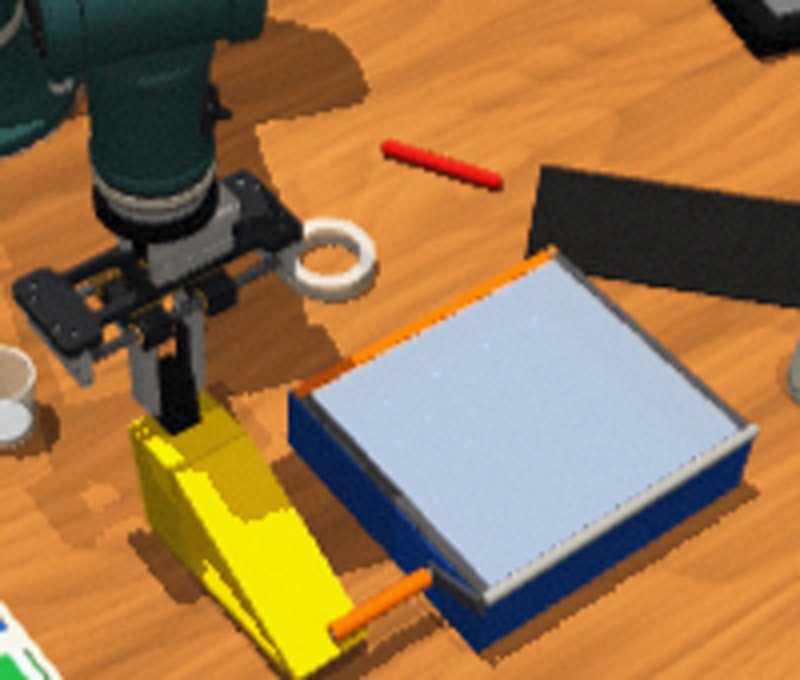

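Request:
servo_tool:
  targets: "0 0 0.08 0 0 0 0; 0 0.002 0.16 -0.004 0 0 0; 0 0.003 0.24 -0.008 0 0 0; 0 0.003 0.24 -0.1 0 0 0; 0 0.003 0.24 -0.22 0 0 0; 0 0.003 0.24 -0.34 0 0 0; 0 0.003 0.24 -0.46 0 0 0; 0 0.003 0.24 -0.5 0 0 0; 0 0.003 0.24 -0.5 0 0 0"

```text
time: 40.25
tool_pos: [0.4328, -0.0907, 0.2075]
ee_rot: [-3.14, -0.001, -1.553]
wrist_force: [0.1, -0.5, -3.7]
width: 0.0238
```

```bash
python3 plan.py .40,.13,.205,-1.27; python3 - <<'E'
from ov import *
S={n:vision.snapshot(n) for n in ["scene","top"]}
crop(S["scene"],170,70,350,250,4,"pics/k5.png")
E
```

```text
t 40.25 tcp [ 0.4328 -0.0907  0.2075] rot [-3.140e+00 -1.000e-03 -1.553e+00] F [ 0.1 -0.5 -3.7] w 0.0238
[-0.8849  0.1152  0.0093] [-0.0005 -0.0003 -0.0899] rows 5.4
```

View pics/k5.png

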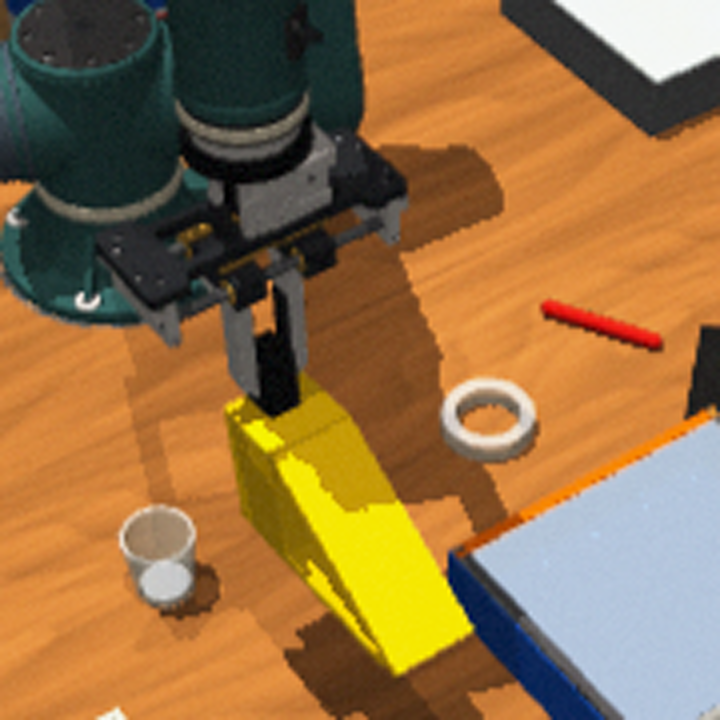

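Request:
servo_tool:
  targets: "0 -0.12 0.015 0 0 0 -0.012; 0 -0.24 0.03 0 0 0 -0.024; 0 -0.36 0.045 0 0 0 -0.036; 0 -0.48 0.06 0 0 0 -0.048; 0 -0.6 0.075 0 0 0 -0.06; 0 -0.72 0.09 0 0 0 -0.072; 0 -0.82 0.105 0 0 0 -0.082; 0 -0.885 0.115 0.005 0 0 -0.09; 0 -0.885 0.115 0.005 0 0 -0.09"

```text
time: 41.1
tool_pos: [0.3963, 0.1328, 0.2007]
ee_rot: [3.133, 0.004, -1.264]
wrist_force: [-0.1, -1.8, -2.8]
width: 0.0237
```

```bash
python3 plan.py .4447,.3418,.205,-.816
```

```text
t 41.10 tcp [0.3963 0.1328 0.2007] rot [ 3.133  0.004 -1.264] F [-0.1 -1.8 -2.8] w 0.0237
[-0.7387 -0.4365 -0.0182] [ 0.0025  0.0019 -0.1427] rows 5.1
```

Request:
servo_tool:
  targets: "0 -0.1 -0.06 -0.02 0.001 0.001 -0.02; 0 -0.2 -0.12 -0.02 0.002 0.001 -0.04; 0 -0.3 -0.18 -0.02 0.002 0.002 -0.06; 0 -0.4 -0.24 -0.02 0.002 0.002 -0.08; 0 -0.5 -0.3 -0.02 0.002 0.002 -0.1; 0 -0.6 -0.36 -0.02 0.002 0.002 -0.12; 0 -0.68 -0.4 -0.02 0.002 0.002 -0.135; 0 -0.739 -0.436 -0.02 0.002 0.002 -0.142; 0 -0.739 -0.436 -0.02 0.002 0.002 -0.142; 0 -0.739 -0.436 -0.02 0.002 0.002 -0.142"

```text
time: 41.93
tool_pos: [0.4476, 0.338, 0.206]
ee_rot: [3.138, -0.005, -0.824]
wrist_force: [-0.1, -0.8, -3.3]
width: 0.024
```

```bash
python3 plan.py .4447,.3418,.088,-.816; python3 - <<'E'
from ov import *
S={n:vision.snapshot(n) for n in ["scene","top"]}
crop(S["scene"],290,40,450,220,4,"pics/k6.png"); crop(S["top"],70,130,230,290,4,"pics/k7.png")
E
```

```text
t 41.93 tcp [0.4476 0.338  0.206 ] rot [ 3.138 -0.005 -0.824] F [-0.1 -0.8 -3.3] w 0.0240
[-0.0217 -0.0033  0.4719] [ 0.0011 -0.0017 -0.0026] rows 2.8
```

View pics/k6.png

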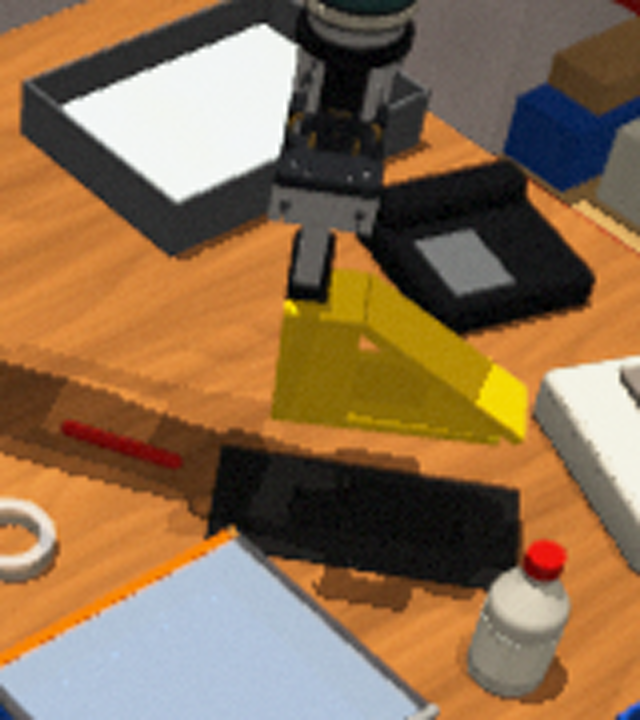

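View pics/k7.png

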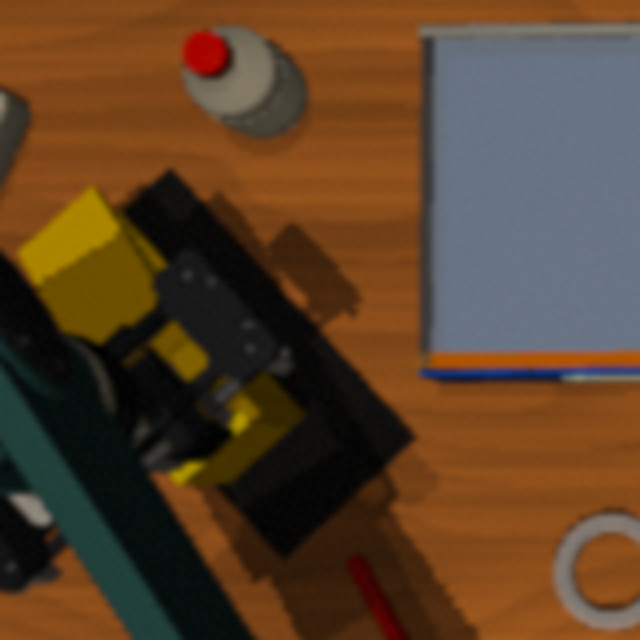

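Request:
servo_tool:
  targets: "0 -0.02 -0.003 0.1 0 -0.001 -0.002; 0 -0.022 -0.003 0.2 0.001 -0.002 -0.002; 0 -0.022 -0.003 0.3 0.001 -0.002 -0.002; 0 -0.022 -0.003 0.4 0.001 -0.002 -0.002; 0 -0.022 -0.003 0.45 0.001 -0.002 -0.002; 0 -0.022 -0.003 0.475 0.001 -0.002 -0.002; 0 -0.022 -0.003 0.48 0.001 -0.002 -0.002; 0 -0.022 -0.003 0.48 0.001 -0.002 -0.002; 0 -0.022 -0.003 0.48 0.001 -0.002 -0.002"

```text
time: 42.78
tool_pos: [0.4471, 0.3436, 0.0914]
ee_rot: [-3.132, -0.0, -0.818]
wrist_force: [0.1, 0.5, -2.2]
width: 0.0239
```

```bash
python3 plan.py .4447,.3418,.084,-.816; python3 - <<'E'
from ov import *
S={n:vision.snapshot(n) for n in ["scene","top"]}
crop(S["scene"],290,80,450,220,5,"pics/k8.png")
E
```

```text
t 42.78 tcp [0.4471 0.3436 0.0914] rot [-3.132 -0.    -0.818] F [ 0.1  0.5 -2.2] w 0.0239
[-0.0013  0.0124  0.0294] [-0.0031 -0.0001 -0.0007] rows 0.2
```

View pics/k8.png

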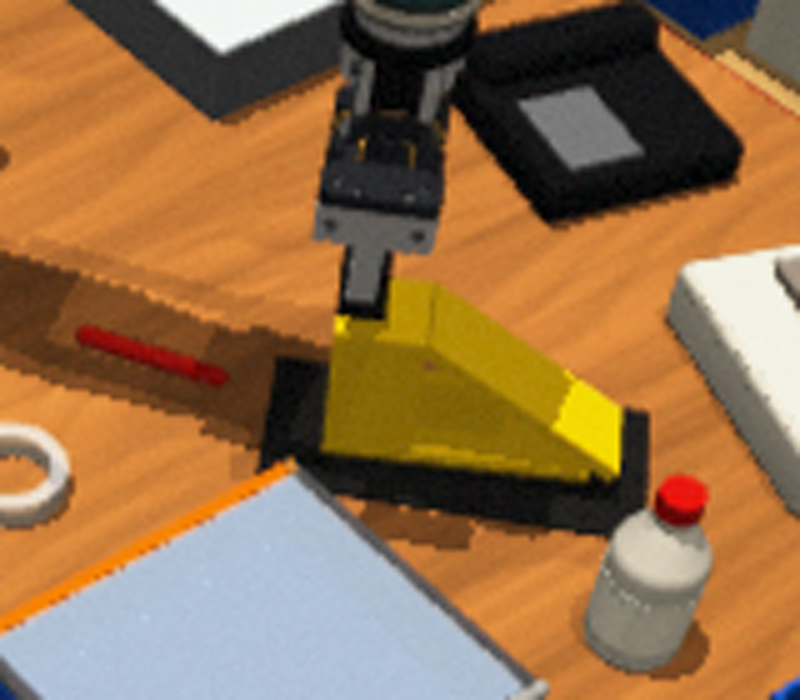

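Request:
servo_tool:
  targets: "0 0 0.01 0.008 -0.002 0 0; 0 -0.001 0.012 0.016 -0.003 0 0; 0 -0.001 0.012 0.022 -0.003 0 0; 0 -0.001 0.012 0.026 -0.003 0 0; 0 -0.001 0.012 0.028 -0.003 0 0; 0 -0.001 0.012 0.028 -0.003 0 0"

```text
time: 43.38
tool_pos: [0.4446, 0.3422, 0.0852]
ee_rot: [-3.141, -0.0, -0.818]
wrist_force: [-1.2, -0.9, 4.7]
width: 0.0238
```

Wedge now bears on the mat (upward force). Release and go straight up.

Request:
servo_tool:
  targets: "0.5 0 0 0 0 0 0; 0.5 0 0 0 0 0 0; 0.5 0 0 0 0 0 0; 0.5 0 0 0 0 0 0; 0.5 0 0 0 0 0 0; 0.5 0 0 -0.08 0 0 0; 0.5 0 0 -0.2 0 0 0; 0.5 0 0 -0.32 0 0 0; 0.5 0 0 -0.46 0 0 0; 0.5 0 0 -0.6 0 0 0; 0.5 0.3 0.3 -0.7 0 0 0; 0.5 0.3 0.3 -0.7 0 0 0"

```text
time: 44.38
tool_pos: [0.4421, 0.2613, 0.2538]
ee_rot: [-3.141, -0.001, -0.814]
wrist_force: [-0.0, -0.2, -0.4]
width: 0.0468
```

```bash
python3 plan.py .38,.2,.25,-.816
```

```text
t 44.38 tcp [0.4421 0.2613 0.2538] rot [-3.141e+00 -1.000e-03 -8.140e-01] F [-0.  -0.2 -0.4] w 0.0468
[0.0077 0.349  0.015 ] [-0.0001 -0.0002  0.0007] rows 2.1
```

Request:
servo_tool:
  targets: "0.5 0.1 0.15 -0.02 0 0 0; 0.5 0.2 0.3 -0.02 0 0 0; 0.5 0.3 0.45 -0.02 0 0 0; 0.5 0.4 0.6 -0.02 0 0 0; 0.5 0.4 0.6 -0.02 0 0 0; 0.5 0.4 0.6 -0.02 0 0 0; 0.5 0.4 0.6 -0.02 0 0 0"

```text
time: 44.97
tool_pos: [0.4005, 0.0847, 0.2572]
ee_rot: [3.14, 0.0, -0.82]
wrist_force: [-0.3, -0.2, -0.2]
width: 0.0471
```

```bash
python3 - <<'E'
from ov import *
import pickle
S={n:vision.snapshot(n) for n in ["scene","top"]}; pickle.dump(S,open("S5.pkl","wb"))
print(get_obs()["tool_pos"],get_obs()["time"])
crop(S["top"],70,110,310,290,3.3,"pics/z1.png"); crop(S["scene"],100,60,460,330,2.2,"pics/z2.png");crop(S["top"],340,150,460,260,5,"pics/z3.png")
cv2.imwrite("pics/z4.png",S["top"]["image"][:,:,::-1])
E
```

```text
[0.40060857 0.08583338 0.25688607] 45.0667
```

View pics/z1.png

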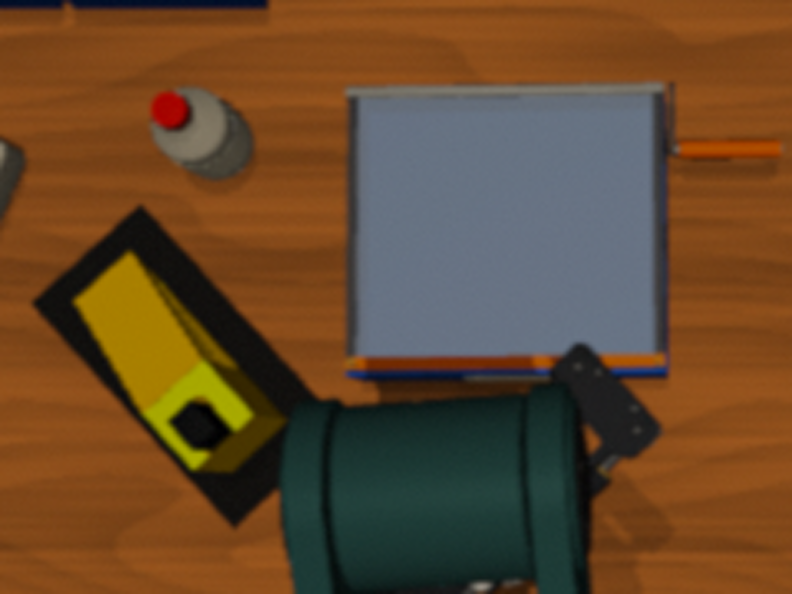

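View pics/z2.png

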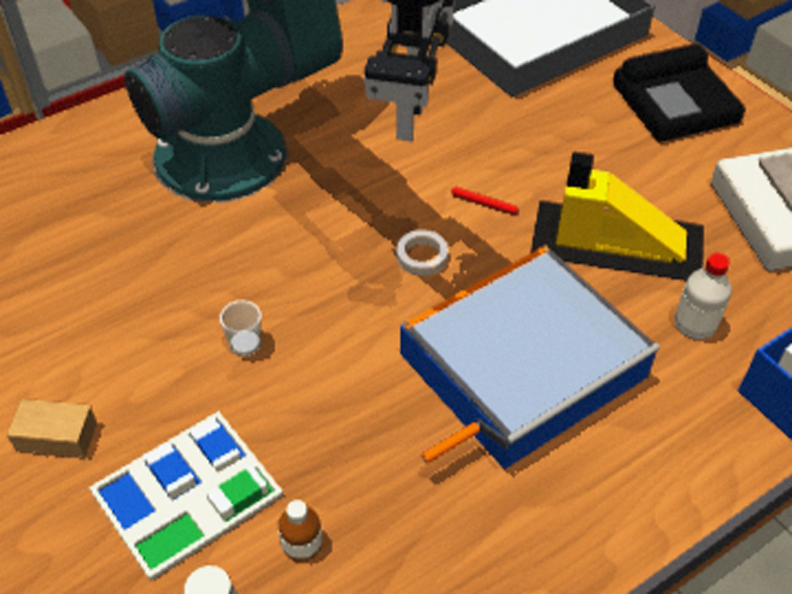

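View pics/z3.png

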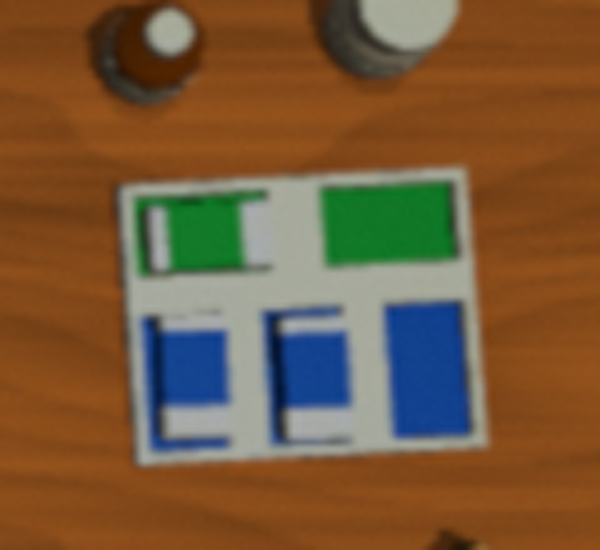

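View pics/z4.png

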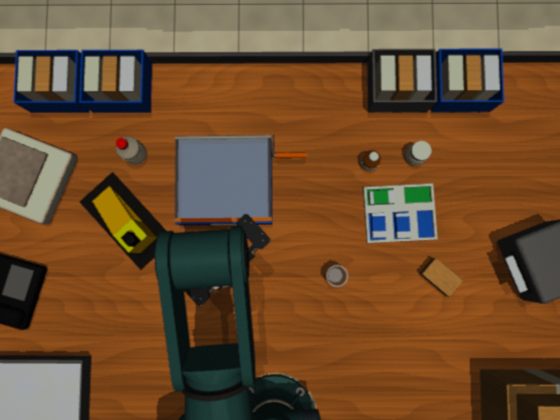

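```bash
python3 - <<'E'
from fit import *
import pickle
S=pickle.load(open("S5.pkl","rb")); k=C((70,110),3.3); T="top"
q=fit(S,"wedge",[(T,k(145,413),(-.036,.03,.101)),(T,k(207,362),(-.036,-.03,.101)),(T,k(194,471),(-.095,.03,.101)),(T,k(254,418),(-.095,-.03,.101)),(T,k(73,300),(.093,.03,.01)),(T,k(131,250),(.093,-.03,.01))],[.5,.4,.7],.002)
print("to mat",q[:2]-[.503,.3966])
crop(S["scene"],170,240,235,295,11,"pics/z5.png"); crop(S["top"],364,205,415,245,14,"pics/z6.png")
E
```

```text
wedge [0.5052 0.3996 0.746 ] res px [0.7 1.5 0.2 0.4 1.2 0.6]
to mat [0.00222646 0.00302484]
```

View pics/z5.png

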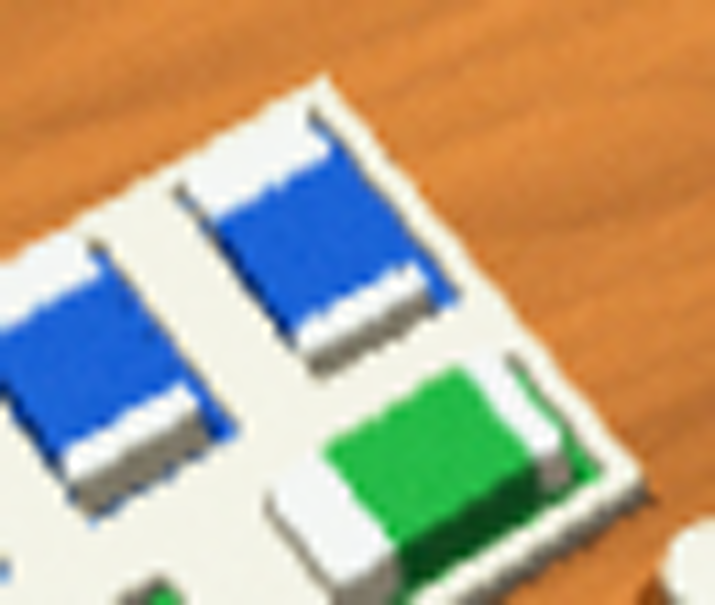

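View pics/z6.png

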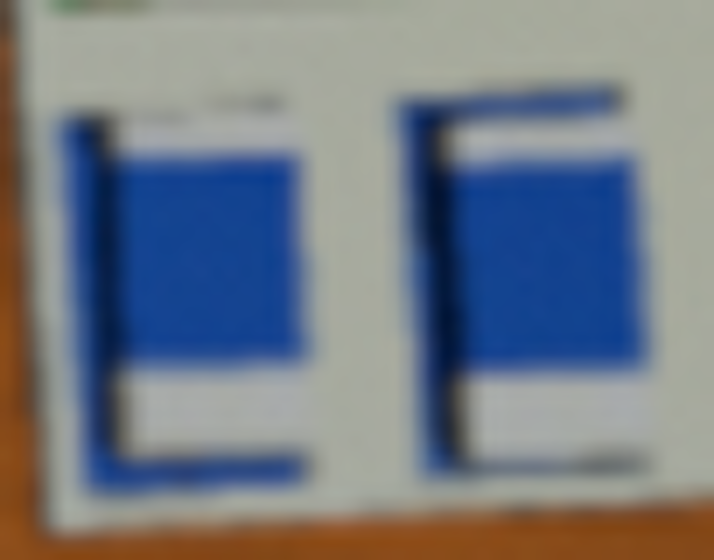

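```bash
python3 - <<'E'
from fit import *
import pickle
S=pickle.load(open("S5.pkl","rb")); a=C((170,240),11); b=C((364,205),14)
def tri(p,q):
    o1,d1=ray(S["scene"],*p);o2,d2=ray(S["top"],*q)
    x=np.linalg.lstsq(np.c_[d1,-d2],o2-o1,rcond=None)[0]; return (o1+d1*x[0]).round(4),(o2+d2*x[1]).round(4)
print("B1",tri(a(365,317),b(205,115))); print("B2",tri(a(133,440),b(543,122)))
# wrap edge +x side midpoints
print("B1 wrap+",tri(a(352,295),b(205,157)),"B1 wrap-",tri(a(275,185),b(212,362)))
print("B2 wrap+",tri(a(120,415),b(545,160)))
print(p2w(S["top"],*b(212,260),.023),p2w(S["top"],*b(548,265),.023))
E
```

```text
B1 (array([ 0.5216, -0.2706,  0.0231]), array([ 0.5214, -0.2711,  0.0232]))
B2 (array([ 0.5205, -0.3333,  0.0233]), array([ 0.5201, -0.334 ,  0.0235]))
B1 wrap+ (array([ 0.514 , -0.2701,  0.0227]), array([ 0.5135, -0.271 ,  0.0228])) B1 wrap- (array([ 0.4755, -0.2707,  0.024 ]), array([ 0.4751, -0.2715,  0.0241]))
B2 wrap+ (array([ 0.5133, -0.3329,  0.0248]), array([ 0.5128, -0.3339,  0.025 ]))
[ 0.49420157 -0.27199652  0.023     ] [ 0.49335239 -0.33452522  0.023     ]
```

```bash
python3 -c "
from bench import robot,get_obs
o=get_obs();print(o['time'],o['wrist_force']);print(robot.close_job())"
```

```text
45.0667 [ 0.35334125  0.24538537 -0.27792919]
the job is handed in; nothing more can be done
None
```

The job is handed in at 45 s of the 210 s allowed, and my last checks found nothing out of place. I propped the flap with the wedge and moved the three cartons present (one green, two blue) into compartments of their colour. I then pulled the wedge out so the flap shut, and set the wedge back on its mat.

- **Cartons:** in the last pictures all three lie in their compartments. The green one sits about 3 mm off centre and the blue ones within about 5 mm, against a limit of 12 mm. For the two blue cartons the top surface measured about 23 mm up, which means they are flat on the floor. The green one I judged flat by eye only.
- **Wedge:** it stands upright on the mat, about 4 mm from the mat's centre.
- **Flap:** it looks shut; I judged this from the picture and did not measure the angle.
- **Bystanders:** the last views show no visible change. I did not measure this; in the last top view the arm hid the tape roll and marker, but both show in the scene view.
- **Robot:** the arm hangs clear of everything, with almost no force at the wrist.

One reading disagreed: the reported TCP height was about 34 mm below the fingertips seen in the images. A touch on the worktop confirmed it, and I corrected for it from then on. A small sideways bias of 2–3 mm also showed up, and I left a few millimetres of margin for it.

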